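# Pack the eye tracker's parts into its kit tray

### The arm

A 7-joint arm with a two-finger parallel gripper is mounted at the origin on the work surface. World frame = base frame: x ahead of the robot, y to its left, z up, the work surface at z = 0. Lengths are in m, angles in rad, forces in N, time in s.
With the tool pointing down it reaches from about 0.425 to 1.025 m from the base axis. Payload 9.4 kg.
Tool frame: the origin (TCP) lies at the very end of the fingers, on their centre line; the grasp point (between the pads) lies 19 mm behind it; z points along the fingers, y is the line along which they close (so a half turn about z gives the same grasp; the last joint's range is limited). The gripper opens to 85 mm and grips with 20 to 120 N. Pads are 22 mm wide; open, the fingers measure 114 mm over their backs; the gripper's body (76 mm by 85 mm) begins 54 mm behind the grasp point. The pads swing forward as they close: fully open they stand 13 mm farther back than shut.
Start: joints at [1.033, 0.599, -0.003, 1.599, 0.002, 0.943, -0.08], TCP at [0.322, -0.649, 0.195] pointing down, gripper open.
Joint ranges: [-2.57, 2.57], [-0.35, 1.97], [-1.29, 1.29], [0.11, 2.56], [-1.05, 4.19], [0.11, 1.86], [-2.63, 2.63]. Speed limits (rad/s): [2.22, 2.22, 3.01, 3.01, 3.14, 3.14, 3.14].

### API

Orientations are given as a 3x3 rotation matrix whose columns are the frame's x, y, z axes.
In Python, from cell import env gives the robot as it stands.
- The arm moves only by the tool servo_tool, never from a script. Its argument "series" is a list of rows, each an object of numbers: "tx", "ty", "tz": the shift along the tool's x, y, z in mm; "twist": the turn about the tool's z in degrees; "gripper": the finger opening in mm, from 0 to 85.4. A call has 1 to 12 rows; each row is the pose to reach, as a shift and turn from the pose commanded when the call began, along the tool's axes at that moment; what a row does not reach only later rows make up. A row lasts 1/12 s, in which the tool goes at most 41.7 mm and 7.16 degrees, less where a joint would pass 70% of its speed; a pose out of reach is approached as far as the arm can. A call with a gripper value outside its range is refused whole. The fingers move at their own pace and stop on an object; "squeeze" is the grip in N (left out, the last holds). Time passes only in rows, so rows that repeat a pose let the fingers close. It gives the time, the measured TCP pose, the force, the opening and the grip force at its end, in the units of the state.
- env.get_state(): the state, without advancing time (a new reading comes with each control period).
- env.camera(name): name is "scene" or "top"; returns a dict with "frame" (480x640x3 uint8, red, green, blue), "range_z" (480x640 float32, m along the optical axis (not along the pixel's ray), 0 where there is no reading), "K" (3x3 intrinsics, pixels), "eye" and "rotation" of the camera in the world. Camera axes: x right, y up, looking along -z (the intrinsics and any distortion apply to the point x, -y, -z); pixel columns grow to the right and rows downward; lengths in m; the calibration is good to about 2 mm. A picture is of the moment at which its call begins.
- env.sign_off(): hands the job in; it is judged then, once.
The state is a dict: "clock": time; "joint_positions": joint angles; "qd": joint speeds; "tau": joint torques, N m; "position": TCP position; "orientation": TCP orientation; "ft_force": force on the tool from outside, world axes, zero at the start; "torque": the same for the moment, N m; "finger_gap": finger opening in m; "grasp_force": force on a finger pad.
Only numpy, scipy, OpenCV 4.12 (cv2) and the standard library are available. Lean on these libraries where they do the work, as an engineer would, in place of code of your own. Each camera call takes 0.05 s, during which the arm holds its last target. There are 200 camera calls.

### The job

The head-mounted eye tracker has been taken apart on the desk: pack its four parts, the black camera with the blue lens ring, the round lamp, the square amber mirror and the jointed arm, into the kit tray, each the right way up and fully down on the floor of the cut-out of its own shape. They are delicate, so set each one down gently and do not let it fall. The light-grey camera and the green filter belong to the bench rig: leave them lying where they are.

Things in the scene. Friction and masses are not known exactly. Their poses are not given: they have to be found in the camera images.
- camera: (Sizes in mm.) Eye camera of the tracker: black body, blue ring on its lens. 64 long (x), 30 wide (y), 30 tall; body block 42 x 30 x 30 from x = -32 to +10, lens barrel 26 in diameter from x = +10 to +32 (lens to +x). Origin: centre of its underside, mid-length; z up. Rigid, about 120 g.
- lamp: Round infrared lamp of the tracker: upright aluminium cylinder 46 in diameter, 30 tall, black face on top with a circle of eight white dots. Origin: centre of its underside, z up. About 90 g.
- mirror: Flat square black frame 50 x 50, 26 tall, lying with a 40 x 40 amber (orange-gold) window in its upper face. Origin: centre of its underside; x, y parallel to its sides, z up. About 80 g. The tracker's mirror.
- jointed_arm: Jointed arm of the tracker, locked straight and rigid, lying along x, 84 long. Black square knuckle in the middle to grip it by, 26 long (x), 20 wide (y), 28 tall; either side a thin steel rod and an upright aluminium end piece 18 in diameter, 20 tall, at x = -33 and +33. Origin: centre of the knuckle's underside, z up. About 80 g.
- pocket_camera: Foam block 110 (x) x 80 (y) x 16 fixed in the kit tray, with a rectangular 84 (x) x 48 (y) cut-out, centred, 10 deep, blue floor with the part's pale outline. Origin: centre of the block's underside, 3 above the desk; x along the 110 side, z up. Cut-out floor 9, foam top 19 above the desk. For the camera, its length along x, either way round; 9 to 10 of room on every side.
- pocket_lamp: Foam block 110 (x) x 80 (y) x 16 fixed in the kit tray, with a round, 64 in diameter, cut-out, centred, 10 deep, blue floor with the part's pale outline. Origin: centre of the block's underside, 3 above the desk; x along the 110 side, z up. Cut-out floor 9, foam top 19 above the desk. For the lamp; 9 of room all round. The grey tray, 234 x 174, is level with the foam; four blocks, two by two.
- pocket_mirror: Foam block 110 (x) x 80 (y) x 16 fixed in the kit tray, with a square 68 x 68 cut-out, centred, 10 deep, blue floor with the part's pale outline. Origin: centre of the block's underside, 3 above the desk; x along the 110 side, z up. Cut-out floor 9, foam top 19 above the desk. For the mirror, sides parallel, any quarter turn; 9 of room on every side.
- pocket_arm: Foam block 110 (x) x 80 (y) x 16 fixed in the kit tray, with a long narrow 102 (x) x 38 (y) cut-out, centred, 10 deep, blue floor with the part's pale outline. Origin: centre of the block's underside, 3 above the desk; x along the 110 side, z up. Cut-out floor 9, foam top 19 above the desk. For the jointed arm, its length along x, either way round; 9 of room on every side.
- bench_camera: Look-alike that stays: camera of the same shape, size and axes as the black one, but with a light-grey body and a red lens ring. Other small things up to 62 tall (tape roll, bottle, screw box, rubber blower) also lie among the parts, centres at least 95 apart.
- bench_filter: Flat square black frame 50 x 50, 26 tall, lying with a 40 x 40 green window in its upper face. Origin: centre of its underside; x, y parallel to its sides, z up. About 80 g. Look-alike of the mirror, stays on the desk.
There are look-alikes about, which are no part of the job. What is shaped like the pocket_camera but brown or yellow is not meant.

How it is judged:
At the end, for the whole second after the job is handed in: Camera, lamp, mirror and jointed arm each lie in their own cut-out: within 14 mm of its centre, underside no more than 3 mm above its floor, upright within 0.12 rad, at rest (under 0.02 m/s); the light-grey camera and the green filter are within 15 mm of where they started (horizontal distance between camera and pocket_camera below 0.014 m and z of camera in the frame of pocket_camera below 0.009 m and angle between each of camera, lamp, mirror, jointed_arm's own z axis and vertical below 0.12 rad and linear speed of each of camera, lamp, mirror, jointed_arm below 0.02 m/s and horizontal distance between lamp and pocket_lamp below 0.014 m and z of lamp in the frame of pocket_lamp below 0.009 m and horizontal distance between mirror and pocket_mirror below 0.014 m and z of mirror in the frame of pocket_mirror below 0.009 m and horizontal distance between jointed_arm and pocket_arm below 0.014 m and z of jointed_arm in the frame of pocket_arm below 0.009 m and distance of each of bench_camera, bench_filter from where it was at the start of the episode below 0.015 m); the robot touches nothing.
It fails at once if a part of the tracker is let fall (out of the fingers and faster than 0.7 m/s, a drop of about 25 mm) ((contact force between camera and the fingers below 0.05 N and linear speed of camera above 0.7 m/s) or (contact force between lamp and the fingers below 0.05 N and linear speed of lamp above 0.7 m/s) or (contact force between mirror and the fingers below 0.05 N and linear speed of mirror above 0.7 m/s) or (contact force between jointed_arm and the fingers below 0.05 N and linear speed of jointed_arm above 0.7 m/s)).
It fails at once if the light-grey camera is moved more than 15 mm (distance of bench_camera from where it was at the start of the episode above 0.015 m).
It fails at once if the green filter is moved more than 15 mm (distance of bench_filter from where it was at the start of the episode above 0.015 m).
It also fails if it takes over 102 s, if anything falls off the work surface, if the arm or the gripper's body presses on something with over 40 N, if the wrist force passes 120 N, or if a joint passes its speed limit or range.

## Working session

There is one attempt and no reset: what is moved stays moved. The work goes in short steps, Python scripts to look and compute and a tool call to move; the robot and the scene stay as the last step left them, time stands still between calls to the robot, and variables do not carry over. Pictures are saved under pics/ and viewed, at most 14 in all, crops included, and the job is handed in when it is done.

Besides the shell and the picture viewer there is one more tool, called after "Call:" as name([rows], argument=value, ...), one row to a line, values as JSON. servo_tool: Moves the arm, as the interface text tells. Its arguments: {"type":"object","properties":{"series":{"type":"array"},"squeeze":{"type":"number"}},"required":["series"]}

```bash
mkdir -p pics
cat > h.py <<'E'
import numpy as np, cv2
from cell import env
def cam(name,fn=None):
    c=env.camera(name)
    if fn: cv2.imwrite('pics/'+fn,c['frame'][:,:,::-1])
    return c
def cloud(c):
    d=c['range_z']; K=c['K']; v,u=np.mgrid[0:d.shape[0],0:d.shape[1]]
    p=np.stack([(u-K[0,2])/K[0,0]*d,-(v-K[1,2])/K[1,1]*d,-d],-1)
    return p@np.array(c['rotation']).T+np.array(c['eye'])
E
python3 - <<'E'
from h import *
for n in('top','scene'):
    c=cam(n,n+'0.png'); np.savez(n+'0.npz',**{k:np.array(v) for k,v in c.items()}); print(n,c.keys(),c['K'],c['eye'],c['rotation'])
s=env.get_state(); print(s['clock'],s['position'],s['orientation'],s['finger_gap'])
E
```

```text
top dict_keys(['frame', 'range_z', 'K', 'eye', 'rotation']) [[560.70924696   0.         305.28982946]
 [  0.         560.70924696 250.26324344]
 [  0.           0.           1.        ]] [ 0.49448507 -0.00548988  1.4541376 ] [[ 0.02150875  0.99845447 -0.05124494]
 [-0.99974006  0.02186757  0.0064516 ]
 [ 0.00756223  0.05109285  0.99866528]]
scene dict_keys(['frame', 'range_z', 'K', 'eye', 'rotation']) [[449.77493381   0.         322.81551513]
 [  0.         449.77493381 241.94122554]
 [  0.           0.           1.        ]] [ 1.09868912 -0.12204974  0.7234551 ] [[ 0.21572122 -0.76735959  0.60384071]
 [ 0.97631395  0.15899239 -0.14673952]
 [ 0.0165959   0.62119294  0.78348191]]
0.1 [ 0.32212502 -0.64896899  0.19448466] [[ 8.95673814e-01  4.44710921e-01 -7.84332669e-04]
 [ 4.44711586e-01 -8.95672979e-01  1.23297983e-03]
 [-1.54185980e-04 -1.45314958e-03 -9.99998932e-01]] 0.08546411561664753
```

View pics/top0.png

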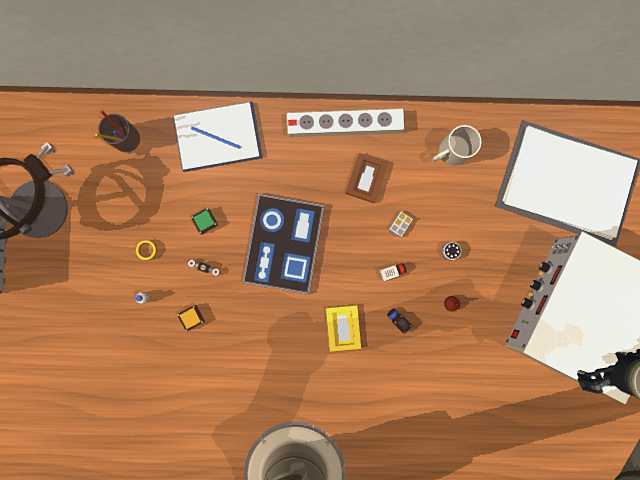

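View pics/scene0.png

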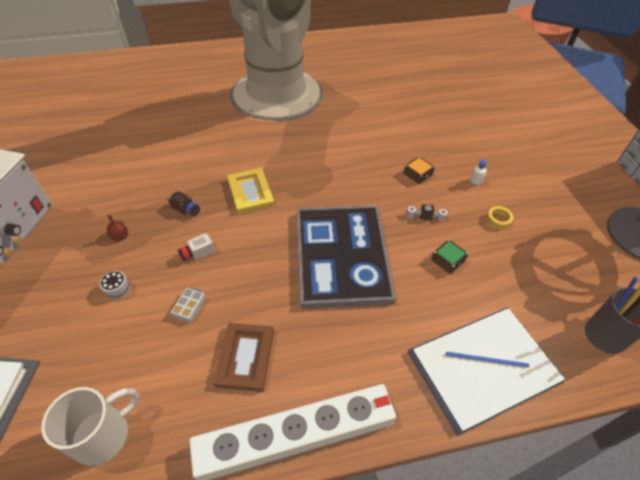

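Top image (up is +x, left is +y).
- **Camera-like:** black with blue ring (399,320), grey with red ring (392,272).
- **Square frames:** amber (190,318), green (204,220).
- **Lamp:** (452,251). The tape roll at (146,250) and the blower at (452,303) are also round.
- **Arm:** (204,267).
- **Tray pockets:** camera (303,225), lamp (271,219), mirror (295,267), arm (264,263). The yellow (343,328) and brown (367,177) blocks are decoys.

I choose black/blue, the lamp with dots, amber, and the arm.

```bash
cat > m.py <<'E'
from h import *
def measure(c,name,tab):
    P=cloud(c)
    for n,(u,v,r,lo,hi) in tab.items():
        s=np.s_[v-r:v+r,u-r:u+r]; p=P[s]; m=((p[...,2]>lo)&(p[...,2]<hi)&(c['range_z'][s]>0)).astype(np.uint8)
        k,l,st,_=cv2.connectedComponentsWithStats(m)
        b=1+np.argmax(st[1:,4]); q=p[l==b]
        (cx,cy),wh,a=cv2.minAreaRect((q[:,:2]*1000).astype(np.float32))
        print(name,n,len(q),'rect c',round(cx,1),round(cy,1),'wh',np.round(wh,1),'ang',round(a,1),'mean',np.round(q.mean(0)*1000,1),'zmed',round(np.median(q[:,2])*1000,1),'z95',round(np.percentile(q[:,2],95)*1000,1))
E
python3 - <<'E'
from m import *
T=dict(np.load('top0.npz'));S=dict(np.load('scene0.npz'))
measure(T,'top',dict(cam=(399,320,22,.012,.05),camtop=(399,320,22,.024,.05),lamp=(452,251,18,.02,.05),mirror=(190,318,18,.018,.05),arm=(204,267,22,.012,.05),armk=(204,267,22,.023,.05),grey=(392,272,20,.012,.05),green=(204,220,18,.018,.05),tray=(284,243,70,.013,.05),screw=(401,223,20,.01,.1),blow=(452,303,20,.01,.1),yel=(343,328,35,.01,.1),bottle=(141,298,15,.01,.1),tape=(146,250,16,.005,.1)))
measure(S,'scn',dict(cam=(184,204,24,.024,.05),lamp=(114,284,22,.026,.05),mirror=(419,169,22,.021,.05),armk=(428,212,26,.025,.05),arm=(428,212,26,.014,.05),tray=(345,255,70,.013,.05)))
# desk plane check
for n,c in(('top',T),('scn',S)):
    P=cloud(c); 
    z=P[...,2][np.abs(P[...,2])<.006]; print(n,np.median(z))
    if n=='top':
        for u,v in[(230,300),(420,290),(430,340),(165,290),(240,240)]: print(np.round(P[v,u]*1000,1))
# pocket floors by blue colour in top
f=T['frame'].astype(int); P=cloud(T)
m=((f[...,2]-f[...,0]>50)).astype(np.uint8); 
for n,(u,v) in dict(pc=(303,225),pl=(271,219),pm=(295,267),pa=(264,263)).items():
    r=24; mm=np.zeros_like(m); mm[v-r:v+r,u-r:u+r]=m[v-r:v+r,u-r:u+r]
    k,l,st,_=cv2.connectedComponentsWithStats(mm); b=1+np.argmax(st[1:,4]); q=P[l==b]
    print(n,st[b],[np.round(x,1) for x in cv2.minAreaRect((q[:,:2]*1000).astype(np.float32))],np.median(q[:,2]))
i=T['frame'][195:335,130:470,::-1]; cv2.imwrite('pics/crop.png',cv2.resize(i,None,fx=2.35,fy=2.35,interpolation=cv2.INTER_CUBIC))
E
```

```text
top cam 303 rect c 394.6 -257.4 wh [65.2 30.6] ang 44.9 mean [ 394.  -257.6   28. ] zmed 28.5 z95 34.4
top camtop 251 rect c 394.4 -257.5 wh [64.5 29.3] ang 45.7 mean [ 392.1 -259.7   29.6] zmed 29.4 z95 34.4
top lamp 260 rect c 574.9 -388.6 wh [45.  44.7] ang 13.8 mean [ 574.7 -387.9   29.9] zmed 29.8 z95 34.9
top mirror 401 rect c 389.8 273.3 wh [49.9 50.5] ang 28.6 mean [389.9 272.8  26.2] zmed 26.2 z95 31.2
top arm 194 rect c 518.6 243.5 wh [84.6 19.8] ang 72.9 mean [518.3 243.2  22.9] zmed 21.9 z95 32.5
top armk 75 rect c 518.3 243.6 wh [26.3 19.5] ang 72.1 mean [518.  243.4  28.8] zmed 28.8 z95 33.9
top grey 296 rect c 518.5 -239.3 wh [30. 66.] ang 19.1 mean [ 518.4 -238.1   27.9] zmed 28.5 z95 34.2
top green 387 rect c 638.3 246.6 wh [50.7 50.2] ang 30.5 mean [638.  246.1  26.3] zmed 26.3 z95 31.6
top tray 3721 rect c 584.3 42.2 wh [174.2 234.2] ang 81.3 mean [587.3  44.6  19.1] zmed 19.1 z95 24.0
top screw 336 rect c 639.6 -258.6 wh [38.4 61.5] ang 57.8 mean [ 640.6 -258.7   17.7] zmed 17.6 z95 23.2
top blow 192 rect c 440.5 -392.1 wh [35.7 37.6] ang 32.6 mean [ 440.7 -389.3 
[... 850 characters left out ...]
565 rect c 582.0 42.4 wh [174.2 237.7] ang 81.4 mean [597.   42.3  19.6] zmed 19.8 z95 21.9
top -5.031772860331074e-05
[436.3 176.7   0.5]
[ 472.4 -315.5   -5.5]
[ 344.7 -340.8    3.4]
[458.5 344.1   4.5]
[5.920e+02 1.552e+02 3.000e-01]
scn 0.0010293706683275339
pc [291 209  23  33 285] [array([586.2,   1.4]), array([ 46.7, 178.7]), np.float64(80.5)] 0.00944138920757931
pl [260 208  24  24 177] [array([645.4,  74.1]), array([59.6, 60.5]), np.float64(71.3)] 0.009174730821455812
pm [281 253  29  30 254] [array([523.7,  10.6]), array([66.4, 66.5]), np.float64(81.2)] 0.00948655952151567
pa [255 243  20  39 332] [array([536. ,  90.8]), array([ 35.8, 100.5]), np.float64(81.7)] 0.009748874784764827
```

View pics/crop.png

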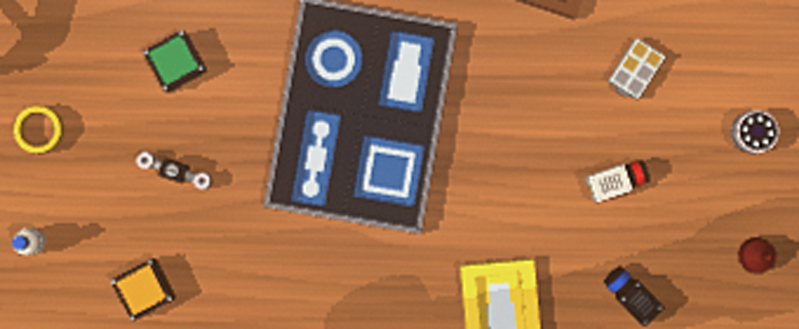

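```bash
cat > plan.py <<'E'
from h import *
from scipy.spatial.transform import Rotation as R
TH=-8.7; C=np.array([584.,42.3]); ux=np.array([np.cos(np.radians(TH)),np.sin(np.radians(TH))]); uy=np.array([-ux[1],ux[0]])
POCK=dict(cam=C+55.3*ux-40.5*uy,lamp=C+55.3*ux+40.5*uy,arm=C-55.3*ux+40.5*uy,mirror=C-55.3*ux-40.5*uy)
def chain(goals):
    s=env.get_state(); p=np.array(s['position'])*1000; M=np.array(s['orientation'])
    print('clock',s['clock'],'at',p.round(1),'j',np.round(s['joint_positions'],2))
    for n,(x,y,z,phi) in goals:
        d=np.round(M.T@(np.array([x,y,z])-p),1); cur=np.degrees(np.arctan2(M[1,0],M[0,0]))
        tw=round((cur-phi+180)%360-180,1)
        print(n,'t',d,'twist',tw)
        p=p+M@d; M=M@R.from_euler('z',tw,degrees=True).as_matrix()
E
python3 - <<'E'
from plan import *
T=dict(np.load('top0.npz'));P=cloud(T)
print('box z',P[320,585],P[335,515],P[345,530],P[330,460])
a=45.3; g=np.array([394.4,-257.2])-2.5*np.array([np.cos(np.radians(a)),np.sin(np.radians(a))])
q=POCK['cam']-2.5*ux; print(POCK)
chain([('above',(*g,110,a)),('down',(*g,11,a)),('up',(*g,110,a)),('mid over pocket',(*q,110,TH)),('down',(*q,20.5,TH)),('up',(*q,110,TH)),('lamp above',(574.6,-388.4,110,57)),('down',(574.6,-388.4,9,57))])
E
```

```text
box z [ 0.41376087 -0.66458174  0.15481881] [ 0.3675848  -0.53700602  0.06385321] [ 0.35352312 -0.5375677   0.15339574] [ 0.37185137 -0.41819685  0.00255541]
{'cam': array([632.53764872,  -6.09872578]), 'lamp': array([644.78977516,  73.96927906]), 'arm': array([535.46235128,  90.69872578]), 'mirror': array([523.21022484,  10.63072094])}
clock 0.1 at [ 322.1 -649.   194.5] j [ 1.03  0.6  -0.    1.6   0.    0.94 -0.08]
above t [ 236.6 -317.8   84.9] twist -18.9
down t [-0.   0.1 99. ] twist 0.0
up t [  0.   -0.1 -99. ] twist 0.0
mid over pocket t [ 3.47e+02 -9.40e+00  1.00e-01] twist 54.0
down t [ 0.1  0.1 89.5] twist 0.0
up t [ -0.1  -0.1 -89.5] twist 0.0
lamp above t [  3.1 386.7  -0.4] twist -65.7
down t [-0.00e+00  1.00e-01  1.01e+02] twist 0.0
```

Call:
servo_tool([
  {"tx": 20, "ty": -27, "tz": -15},
  {"tx": 45, "ty": -60, "tz": -25, "twist": -5},
  {"tx": 68, "ty": -91, "tz": -25, "twist": -10},
  {"tx": 91, "ty": -122, "tz": -25, "twist": -15},
  {"tx": 114, "ty": -153, "tz": -25, "twist": -18.9},
  {"tx": 137, "ty": -184, "tz": -25, "twist": -18.9},
  {"tx": 160, "ty": -215, "tz": -20, "twist": -18.9},
  {"tx": 183, "ty": -246, "tz": -10, "twist": -18.9},
  {"tx": 205, "ty": -276, "tz": 5, "twist": -18.9},
  {"tx": 225, "ty": -302, "tz": 25, "twist": -18.9},
  {"tx": 236.6, "ty": -317.8, "tz": 50, "twist": -18.9, "gripper": 70},
  {"tx": 236.6, "ty": -317.8, "tz": 85, "twist": -18.9, "gripper": 70},
])

```text
$.series[0]: bad value
```

Call:
servo_tool([
  {"tz": 5},
  {"tz": 15},
  {"tz": 27},
  {"tz": 40},
  {"tz": 53},
  {"tz": 66},
  {"tz": 78},
  {"tz": 88},
  {"tz": 95},
  {"tz": 99},
  {"tz": 99},
  {"tz": 99},
])

```text
$.series[0]: bad value
```

Call:
servo_tool([
  {"tx": 20, "ty": -27, "tz": -15, "twist": 0, "gripper": 85},
  {"tx": 45, "ty": -60, "tz": -25, "twist": -5, "gripper": 85},
  {"tx": 68, "ty": -91, "tz": -25, "twist": -10, "gripper": 85},
  {"tx": 91, "ty": -122, "tz": -25, "twist": -15, "gripper": 85},
  {"tx": 114, "ty": -153, "tz": -25, "twist": -18.9, "gripper": 85},
  {"tx": 137, "ty": -184, "tz": -25, "twist": -18.9, "gripper": 85},
  {"tx": 160, "ty": -215, "tz": -20, "twist": -18.9, "gripper": 85},
  {"tx": 183, "ty": -246, "tz": -10, "twist": -18.9, "gripper": 85},
  {"tx": 205, "ty": -276, "tz": 5, "twist": -18.9, "gripper": 75},
  {"tx": 225, "ty": -302, "tz": 25, "twist": -18.9, "gripper": 70},
  {"tx": 236.6, "ty": -317.8, "tz": 50, "twist": -18.9, "gripper": 70},
  {"tx": 236.6, "ty": -317.8, "tz": 85, "twist": -18.9, "gripper": 70},
])

```text
clock: 1.1
position: [0.3948, -0.2557, 0.1111]
orientation: [[0.7, 0.714, 0.004], [0.714, -0.7, -0.0], [0.002, 0.003, -1.0]]
ft_force: [0.8, -0.8, 0.1]
finger_gap: 0.0701
grasp_force: 0.0
```

Call:
servo_tool([
  {"tx": 0, "ty": 0, "tz": 5, "twist": 0, "gripper": 70},
  {"tx": 0, "ty": 0, "tz": 15, "twist": 0, "gripper": 70},
  {"tx": 0, "ty": 0, "tz": 27, "twist": 0, "gripper": 70},
  {"tx": 0, "ty": 0, "tz": 40, "twist": 0, "gripper": 70},
  {"tx": 0, "ty": 0, "tz": 53, "twist": 0, "gripper": 70},
  {"tx": 0, "ty": 0, "tz": 66, "twist": 0, "gripper": 70},
  {"tx": 0, "ty": 0, "tz": 78, "twist": 0, "gripper": 70},
  {"tx": 0, "ty": 0, "tz": 88, "twist": 0, "gripper": 70},
  {"tx": 0, "ty": 0, "tz": 95, "twist": 0, "gripper": 70},
  {"tx": 0, "ty": 0, "tz": 99, "twist": 0, "gripper": 70},
  {"tx": 0, "ty": 0, "tz": 99, "twist": 0, "gripper": 70},
  {"tx": 0, "ty": 0, "tz": 99, "twist": 0, "gripper": 70},
])

```text
clock: 2.1
position: [0.3929, -0.2599, 0.0116]
orientation: [[0.704, 0.711, -0.0], [0.711, -0.704, -0.0], [-0.0, -0.0, -1.0]]
ft_force: [-0.4, -0.0, 0.4]
finger_gap: 0.07
grasp_force: 0.0
```

Call:
servo_tool([
  {"tx": 0, "ty": 0, "tz": 0, "twist": 0, "gripper": 45},
  {"tx": 0, "ty": 0, "tz": 0, "twist": 0, "gripper": 35},
  {"tx": 0, "ty": 0, "tz": 0, "twist": 0, "gripper": 26},
  {"tx": 0, "ty": 0, "tz": 0, "twist": 0, "gripper": 20},
  {"tx": 0, "ty": 0, "tz": 0, "twist": 0, "gripper": 20},
  {"tx": 0, "ty": 0, "tz": 0, "twist": 0, "gripper": 20},
  {"tx": 0, "ty": 0, "tz": 0, "twist": 0, "gripper": 20},
  {"tx": 0, "ty": 0, "tz": 0, "twist": 0, "gripper": 20},
], squeeze=40)

```text
clock: 2.77
position: [0.393, -0.2595, 0.0113]
orientation: [[0.703, 0.711, -0.0], [0.711, -0.703, -0.0], [-0.0, -0.0, -1.0]]
ft_force: [-0.7, 0.2, 0.1]
finger_gap: 0.0201
grasp_force: 0.0
```

Run:
```python
from m import *
a=cam('scene'); b=cam('top')
i=a['frame'][110:290,80:280,::-1]; j=b['frame'][260:380,340:460,::-1]
cv2.imwrite('pics/g1.png',np.hstack([cv2.resize(i,(500,450),interpolation=3),cv2.resize(j,(300,300),interpolation=3).copy() if 0 else cv2.copyMakeBorder(cv2.resize(j,(300,300),interpolation=3),0,150,0,0,0)]))
measure(a,'scn',dict(cam=(184,204,24,.004,.035)))
```

```text
scn cam 433 rect c 394.4 -257.4 wh [66.5 31.4] ang 44.1 mean [ 401.  -256.    23.6] zmed 26.4 z95 32.0
```

View pics/g1.png

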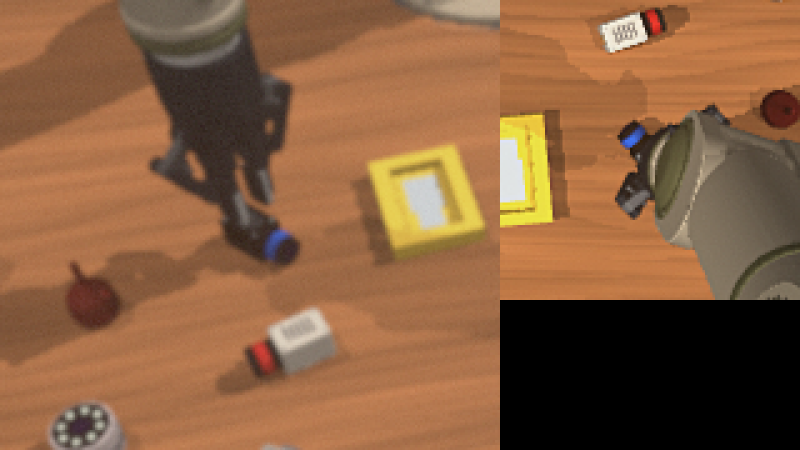

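The crop shows the camera unmoved (blue ring at crop 282,246), with the fingers close to or behind it. I'll check the 3D points.

Run:
```python
from m import *
s=env.get_state(); print({k:np.round(v,3).tolist() for k,v in s.items()})
a=cam('scene','s2.png'); P=cloud(a)*1000
f=np.array(s['position'])*1000; M=np.array(s['orientation'])
L=(P-f)@M
q=L[(np.abs(L[...,0])<70)&(np.abs(L[...,1])<70)&(L[...,2]>-60)&(P[...,2]>5)&(a['range_z']>0)]
# occupancy in (ty,z) per world z slice
for z in range(5,75,5):
    w=q[np.abs(-q[:,2]+f[2]-z)<2.5]
    h,_=np.histogram(w[:,1],bins=np.arange(-60,61,5)); hx=np.percentile(w[:,0],[5,50,95]).round(0) if len(w) else None
    print(z,h,hx)
i=a['frame'][150:250,130:240,::-1]; cv2.imwrite('pics/g2.png',cv2.resize(i,(660,600),interpolation=3))
```

```text
{'clock': 2.867, 'joint_positions': [0.505, 0.627, -0.06, 2.312, 0.173, 0.207, -0.493], 'qd': [0.0, -0.0, -0.001, 0.001, -0.001, -0.0, -0.001], 'tau': [0.002, -60.389, 0.835, -6.464, 0.003, 0.002, 0.0], 'position': [0.393, -0.259, 0.011], 'orientation': [[0.703, 0.711, -0.0], [0.711, -0.703, 0.0], [-0.0, -0.0, -1.0]], 'ft_force': [-1.153, -0.273, -0.194], 'torque': [0.011, 0.017, -0.041], 'grasp_force': 0.0, 'finger_gap': 0.02}
5 [0 0 0 0 0 0 0 0 0 1 1 2 0 0 7 0 0 0 0 0 0 0 0 0] [-24.   9.  44.]
10 [ 0  0  0  0  0  0  0  0  0  1  2  3  3  6 24  0  0  0  0  0  0  0  0  0] [-22.   9.  34.]
15 [ 0  0  0  0  0  0  0  0  0  5  2  4  4  5 28  0  0  0  0  0  0  0  0  0] [-26.  22.  34.]
20 [ 0  0  0  0  0  0  0  0  1  2  2  4  5 11 30  0  0  0  0  0  0  0  0  0] [-18.  19.  34.]
25 [ 0  0  0  0  0  0  0  0  1 10  4  8 10 19 24  0  0  0  0  0  0  0  0  0] [-21.  15.  34.]
30 [ 0  0  0  0  0  0  0  0  7 23 29 34 29 35 31  0  0  0  0  0  0  0  0  0] [-22.   3.  29.]
35 [0 0 0 0 0 0 0 0 0 4 2 3 1 1 0 0 0 0 0 0 0 0 0 0] [-20.  -1.  10.]
40 [0 0 0 0 0 0 0 0 0 0 0 0 0 0 0 0 0 0 0 0 0 0 0 0] None
45 [0 0 0 0 0 0 0 0 0 0 0 0 0 0 0 0 0 0 0 0 0 0 0 0] None
50 [0 0 0 0 0 0 0 0 1 9 0 0 0 0 3 1 0 0 0 0 0 0 0 0] [-8.  5. 10.]
55 [0 0 0 0 0 0 0 1 2 7 4 0 0 0 3 7 2 0 0 0 0 0 0 0] [-9.  6. 12.]
60 [ 0  0  0  0  0  0  0  2  1 15  2  0  0  1  4  5  9  0  0  0  0  0  0  0] [-7.  6. 12.]
65 [ 0  0  0  0  0  0  0  3  3 13  0  0  0  0  5  8  6  0  0  0  0  0  0  0] [-6.  7. 12.]
70 [0 0 0 0 0 0 0 1 1 9 4 0 0 2 4 1 9 0 0 0 0 0 0 0] [-7.  5. 12.]
```

View pics/g2.png

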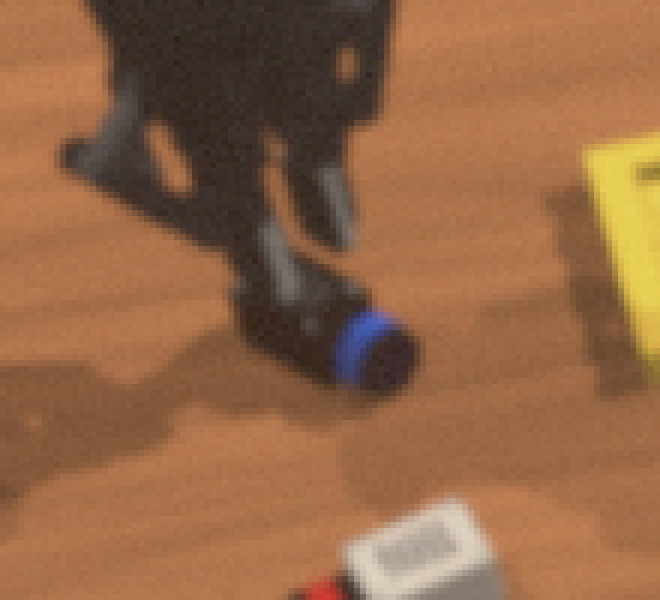

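The fingertips are really at z≈48 mm while the reported TCP is 11 mm, so they run about 37 mm higher than reported. The xy position agrees. I'll open, lower by 28 mm and re-measure.

Call:
servo_tool([
  {"tx": 0, "ty": 0, "tz": 0, "twist": 0, "gripper": 70},
  {"tx": 0, "ty": 0, "tz": 0, "twist": 0, "gripper": 70},
  {"tx": 0, "ty": 0, "tz": 0, "twist": 0, "gripper": 70},
  {"tx": 0, "ty": 0, "tz": 0, "twist": 0, "gripper": 70},
  {"tx": 0, "ty": 0, "tz": 4, "twist": 0, "gripper": 70},
  {"tx": 0, "ty": 0, "tz": 9, "twist": 0, "gripper": 70},
  {"tx": 0, "ty": 0, "tz": 15, "twist": 0, "gripper": 70},
  {"tx": 0, "ty": 0, "tz": 21, "twist": 0, "gripper": 70},
  {"tx": 0, "ty": 0, "tz": 25, "twist": 0, "gripper": 70},
  {"tx": 0, "ty": 0, "tz": 28, "twist": 0, "gripper": 70},
  {"tx": 0, "ty": 0, "tz": 28, "twist": 0, "gripper": 70},
  {"tx": 0, "ty": 0, "tz": 28, "twist": 0, "gripper": 70},
])

```text
clock: 3.92
position: [0.3928, -0.2594, -0.017]
orientation: [[0.703, 0.711, -0.001], [0.711, -0.703, 0.0], [-0.0, -0.001, -1.0]]
ft_force: [-0.0, -0.4, 0.8]
finger_gap: 0.0701
grasp_force: 0.0
```

```bash
cat > tip.py <<'E'
from m import *
def tips(a=None,x=14,zmax=75):
    s=env.get_state(); a=a or cam('scene'); P=cloud(a)*1000
    f=np.array(s['position'])*1000; M=np.array(s['orientation']); L=(P-f)@M
    q=L[(np.abs(L[...,0])<x)&(np.abs(L[...,1])<70)&(P[...,2]>3)&(P[...,2]<zmax)&(a['range_z']>0)]
    print('clock',s['clock'],'pos',f.round(1),'gap',s['finger_gap'],'F',np.round(s['ft_force'],1))
    for z in range(6,int(zmax),4):
        w=q[np.abs(f[2]-q[:,2]-z)<2]; print(z,np.histogram(w[:,1],bins=np.arange(-60,61,5))[0])
E
python3 -c "
from tip import *
tips()"
```

```text
clock 3.9167 pos [ 392.8 -259.4  -17. ] gap 0.07007528431655079 F [-0.  -0.4  0.8]
6 [ 0  0  0  0  0  1  0  0  0  0  0  0  0  1 10  0  0  0  0  0  0  0  0  0]
10 [ 0  0  0  0  0  0  0  0  0  0  0  0  0  0 12  0  0  0  0  0  0  0  0  0]
14 [0 0 0 0 0 0 0 0 0 0 0 0 0 0 9 0 0 0 0 0 0 0 0 0]
18 [ 0  0  0  0  0  0  0  0  0  0  0  0  0  0 15  0  0  0  0  0  0  0  0  0]
22 [0 0 0 0 0 0 0 0 0 2 0 0 0 3 8 0 0 0 0 0 0 0 0 0]
26 [ 0  0  0  0  3  0  0  0  1  3  3  1  5  5 13  0  0  0  0  0  0  0  0  0]
30 [ 0  0  0  1  9  0  0  0  2 19 13 21 18 16 18  0  0  0  0  2  2  0  0  0]
34 [0 0 0 1 9 0 0 0 0 5 3 5 4 5 4 0 0 0 0 3 3 3 0 0]
38 [ 0  0  2  2 11  1  0  0  0  0  0  0  0  0  0  0  0  0  0  5  5  3  0  0]
42 [0 0 2 1 9 0 0 0 0 0 0 0 0 0 0 0 0 0 1 4 4 5 0 0]
46 [ 0  0  2  1 14  0  0  0  0  0  0  0  0  0  0  0  0  0  2  2  3  9  0  0]
50 [ 0  0  3  2 10  1  0  0  0  0  0  0  0  0  0  0  0  0  0  3  5  5  0  0]
54 [ 0  0  1  1 11  0  0  0  0  0  0  0  0  0  0  0  0  0  0  3  3  7  0  0]
58 [0 1 2 1 9 0 0 0 0 0 0 0 0 0 0 0 0 0 0 3 6 8 0 0]
62 [ 0  0  1  2 12  1  0  0  0  0  0  0  0  0  0  0  0  0  1  3  4  3  0  0]
66 [ 0  0  0  3 16  0  0  0  0  0  0  0  0  0  0  0  0  0  1  3  1  3  0  0]
70 [0 0 1 2 5 0 0 0 0 0 0 0 0 0 0 0 0 0 0 1 2 3 0 1]
74 [3 2 2 1 6 0 0 0 0 0 0 0 0 0 0 0 0 0 0 3 4 3 1 0]
```

Call:
servo_tool([
  {"tx": 0, "ty": 0, "tz": 3, "twist": 0, "gripper": 70},
  {"tx": 0, "ty": 0, "tz": 6, "twist": 0, "gripper": 70},
  {"tx": 0, "ty": 0, "tz": 9, "twist": 0, "gripper": 70},
  {"tx": 0, "ty": 0, "tz": 9, "twist": 0, "gripper": 55},
  {"tx": 0, "ty": 0, "tz": 9, "twist": 0, "gripper": 45},
  {"tx": 0, "ty": 0, "tz": 9, "twist": 0, "gripper": 35},
  {"tx": 0, "ty": 0, "tz": 9, "twist": 0, "gripper": 26},
  {"tx": 0, "ty": 0, "tz": 9, "twist": 0, "gripper": 20},
  {"tx": 0, "ty": 0, "tz": 9, "twist": 0, "gripper": 20},
  {"tx": 0, "ty": 0, "tz": 9, "twist": 0, "gripper": 20},
  {"tx": 0, "ty": 0, "tz": 9, "twist": 0, "gripper": 20},
  {"tx": 0, "ty": 0, "tz": 9, "twist": 0, "gripper": 20},
], squeeze=40)

```text
clock: 4.97
position: [0.3929, -0.2595, -0.0256]
orientation: [[0.703, 0.711, 0.0], [0.711, -0.703, -0.0], [-0.0, 0.0, -1.0]]
ft_force: [-0.3, 0.0, 6.4]
finger_gap: 0.0293
grasp_force: 40.2
```

Call:
servo_tool([
  {"tx": 0, "ty": 0, "tz": -3, "twist": 0, "gripper": 20},
  {"tx": 0, "ty": 0, "tz": -9, "twist": 0, "gripper": 20},
  {"tx": 0, "ty": 0, "tz": -18, "twist": 0, "gripper": 20},
  {"tx": 0, "ty": 0, "tz": -29, "twist": 0, "gripper": 20},
  {"tx": 0, "ty": 0, "tz": -41, "twist": 0, "gripper": 20},
  {"tx": 0, "ty": 0, "tz": -53, "twist": 0, "gripper": 20},
  {"tx": 0, "ty": 0, "tz": -65, "twist": 0, "gripper": 20},
  {"tx": 0, "ty": 0, "tz": -76, "twist": 0, "gripper": 20},
  {"tx": 0, "ty": 0, "tz": -86, "twist": 0, "gripper": 20},
  {"tx": 0, "ty": 0, "tz": -94, "twist": 0, "gripper": 20},
  {"tx": 0, "ty": 0, "tz": -99, "twist": 0, "gripper": 20},
  {"tx": 0, "ty": 0, "tz": -99, "twist": 0, "gripper": 20},
])

```text
clock: 5.97
position: [0.3933, -0.2599, 0.0745]
orientation: [[0.704, 0.711, 0.002], [0.711, -0.704, -0.001], [0.0, 0.002, -1.0]]
ft_force: [0.6, 0.2, -1.1]
finger_gap: 0.0292
grasp_force: 39.6
```

Run:
```python
from tip import *
from plan import *
a=cam('scene'); s=env.get_state(); P=cloud(a)*1000; f=np.array(s['position'])*1000; M=np.array(s['orientation'])
L=(P-f)@M; c=a['frame'].astype(int)
q=L[(np.abs(L[...,0])<55)&(np.abs(L[...,1])<22)&(P[...,2]>80)&(P[...,2]<f[2]+65)&(a['range_z']>0)]
z=f[2]-q[:,2]; print('force',s['grasp_force'],s['finger_gap'])
for zz in range(82,140,4):
    w=q[np.abs(z-zz)<2]; print(zz,len(w), np.percentile(w[:,0],[2,98]).round(0) if len(w) else '',np.percentile(w[:,1],[2,98]).round(0) if len(w) else '')
q=POCK['cam']-2.5*ux
chain([('over',(*q,73.5,TH)),('down',(*q,-16.,TH)),('up',(*q,73,TH)),('lamp',(574.6,-388.4,73,57)),('dn',(574.6,-388.4,-28,57))])
```

```text
force 39.59486246109009 0.029478672884806552
82 0  
86 0  
90 0  
94 0  
98 0  
102 5 [-28.  11.] [12. 13.]
106 14 [ 6. 34.] [-5. 15.]
110 24 [ 7. 35.] [-9. 15.]
114 30 [ 3. 35.] [-8. 21.]
118 51 [ 7. 34.] [-20.  20.]
122 51 [ 7. 34.] [-18.  21.]
126 77 [ 4. 34.] [-20.  19.]
130 167 [-22.  32.] [-17.  19.]
134 37 [-22.  12.] [-21.  21.]
138 21 [-8. 12.] [-19.  21.]
clock 6.0167 at [ 393.2 -259.7   73.8] j [ 0.55  0.5  -0.13  2.27  0.17  0.37 -0.49]
over t [347.2 -10.3   0.4] twist 54.0
down t [-0.1 -0.  89.5] twist -0.0
up t [  0.1  -0.  -89. ] twist -0.0
lamp t [3.100e+00 3.867e+02 2.000e-01] twist -65.7
dn t [  0.   -0.2 101. ] twist -0.0
```

Call:
servo_tool([
  {"tx": 10, "ty": 0, "tz": 0, "twist": 3, "gripper": 20},
  {"tx": 30, "ty": -1, "tz": 0, "twist": 8, "gripper": 20},
  {"tx": 60, "ty": -2, "tz": 0, "twist": 14, "gripper": 20},
  {"tx": 95, "ty": -3, "tz": 0, "twist": 20, "gripper": 20},
  {"tx": 133, "ty": -4, "tz": 0, "twist": 26, "gripper": 20},
  {"tx": 173, "ty": -5, "tz": 0, "twist": 32, "gripper": 20},
  {"tx": 213, "ty": -6, "tz": 0, "twist": 38, "gripper": 20},
  {"tx": 250, "ty": -7, "tz": 0, "twist": 44, "gripper": 20},
  {"tx": 285, "ty": -8, "tz": 0, "twist": 49, "gripper": 20},
  {"tx": 315, "ty": -9, "tz": 0, "twist": 52, "gripper": 20},
  {"tx": 337, "ty": -10, "tz": 0.4, "twist": 54, "gripper": 20},
  {"tx": 347.2, "ty": -10.3, "tz": 0.4, "twist": 54, "gripper": 20},
])

```text
clock: 7.02
position: [0.6315, -0.0014, 0.0716]
orientation: [[0.989, -0.148, -0.0], [-0.148, -0.989, 0.001], [-0.0, -0.001, -1.0]]
ft_force: [0.0, 0.3, -0.7]
finger_gap: 0.0292
grasp_force: 39.6
```

Call:
servo_tool([
  {"tx": 0, "ty": 0, "tz": 0, "twist": 0, "gripper": 20},
  {"tx": 0, "ty": 0, "tz": 5, "twist": 0, "gripper": 20},
  {"tx": 0, "ty": 0, "tz": 14, "twist": 0, "gripper": 20},
  {"tx": 0, "ty": 0, "tz": 25, "twist": 0, "gripper": 20},
  {"tx": 0, "ty": 0, "tz": 36, "twist": 0, "gripper": 20},
  {"tx": 0, "ty": 0, "tz": 47, "twist": 0, "gripper": 20},
  {"tx": 0, "ty": 0, "tz": 55, "twist": 0, "gripper": 20},
  {"tx": 0, "ty": 0, "tz": 62, "twist": 0, "gripper": 20},
  {"tx": 0, "ty": 0, "tz": 65, "twist": 0, "gripper": 20},
  {"tx": 0, "ty": 0, "tz": 65, "twist": 0, "gripper": 20},
  {"tx": 0, "ty": 0, "tz": 65, "twist": 0, "gripper": 20},
])

```text
clock: 7.93
position: [0.6299, -0.0055, 0.0078]
orientation: [[0.989, -0.151, -0.0], [-0.151, -0.989, -0.0], [-0.0, 0.0, -1.0]]
ft_force: [-0.8, -0.3, -1.0]
finger_gap: 0.0293
grasp_force: 39.6
```

Call:
servo_tool([
  {"tx": 0, "ty": 0, "tz": 4, "twist": 0, "gripper": 20},
  {"tx": 0, "ty": 0, "tz": 8, "twist": 0, "gripper": 20},
  {"tx": 0, "ty": 0, "tz": 12, "twist": 0, "gripper": 20},
  {"tx": 0, "ty": 0, "tz": 16, "twist": 0, "gripper": 20},
  {"tx": 0, "ty": 0, "tz": 19, "twist": 0, "gripper": 20},
  {"tx": 0, "ty": 0, "tz": 21, "twist": 0, "gripper": 20},
  {"tx": 0, "ty": 0, "tz": 22.5, "twist": 0, "gripper": 20},
  {"tx": 0, "ty": 0, "tz": 23.5, "twist": 0, "gripper": 20},
  {"tx": 0, "ty": 0, "tz": 24, "twist": 0, "gripper": 20},
  {"tx": 0, "ty": 0, "tz": 24.2, "twist": 0, "gripper": 20},
  {"tx": 0, "ty": 0, "tz": 24.2, "twist": 0, "gripper": 20},
])

```text
clock: 8.85
position: [0.6299, -0.0055, -0.0163]
orientation: [[0.989, -0.151, 0.0], [-0.151, -0.989, -0.0], [0.0, 0.0, -1.0]]
ft_force: [-0.5, 0.9, -1.2]
finger_gap: 0.0291
grasp_force: 39.6
```

Call:
servo_tool([
  {"tx": 0, "ty": 0, "tz": 0.4, "twist": 0, "gripper": 32},
  {"tx": 0, "ty": 0, "tz": 0.4, "twist": 0, "gripper": 38},
  {"tx": 0, "ty": 0, "tz": 0.4, "twist": 0, "gripper": 46},
  {"tx": 0, "ty": 0, "tz": 0.4, "twist": 0, "gripper": 50},
  {"tx": 0, "ty": 0, "tz": 0.4, "twist": 0, "gripper": 50},
  {"tx": 0, "ty": 0, "tz": -4, "twist": 0, "gripper": 50},
  {"tx": 0, "ty": 0, "tz": -14, "twist": 0, "gripper": 50},
  {"tx": 0, "ty": 0, "tz": -28, "twist": 0, "gripper": 50},
  {"tx": 0, "ty": 0, "tz": -44, "twist": 0, "gripper": 50},
  {"tx": 0, "ty": 0, "tz": -60, "twist": 0, "gripper": 50},
  {"tx": 0, "ty": 0, "tz": -76, "twist": 0, "gripper": 50},
  {"tx": 0, "ty": 0, "tz": -89, "twist": 0, "gripper": 75},
])

```text
clock: 9.85
position: [0.6302, -0.0055, 0.0748]
orientation: [[0.988, -0.151, 0.001], [-0.151, -0.988, 0.0], [0.001, -0.0, -1.0]]
ft_force: [0.9, 0.4, -0.4]
finger_gap: 0.0604
grasp_force: 0.0
```

Call:
servo_tool([
  {"tx": 0, "ty": 10, "tz": 0, "twist": -5, "gripper": 75},
  {"tx": 0, "ty": 34, "tz": 0, "twist": -12, "gripper": 75},
  {"tx": 0, "ty": 70, "tz": 0, "twist": -19, "gripper": 75},
  {"tx": 0, "ty": 110, "tz": 0, "twist": -26, "gripper": 75},
  {"tx": 0, "ty": 150, "tz": 0, "twist": -33, "gripper": 75},
  {"tx": 0, "ty": 190, "tz": 0, "twist": -40, "gripper": 75},
  {"tx": 0, "ty": 230, "tz": 0, "twist": -47, "gripper": 75},
  {"tx": 0, "ty": 270, "tz": 0, "twist": -54, "gripper": 75},
  {"tx": 0, "ty": 310, "tz": 0, "twist": -60, "gripper": 75},
  {"tx": 1, "ty": 345, "tz": 0, "twist": -65.7, "gripper": 75},
  {"tx": 2, "ty": 372, "tz": 0, "twist": -65.7, "gripper": 75},
  {"tx": 3.1, "ty": 386.5, "tz": 0, "twist": -65.7, "gripper": 75},
])

```text
clock: 10.85
position: [0.5723, -0.3935, 0.0733]
orientation: [[0.549, 0.836, -0.001], [0.836, -0.549, -0.003], [-0.002, 0.001, -1.0]]
ft_force: [-0.5, -1.1, 0.2]
finger_gap: 0.0749
grasp_force: 0.0
```

Run:
```python
from plan import *
from m import measure
a=cam('top','t3.png'); measure(a,'top',dict(cam=(303,225,24,.027,.06),lamp=(452,251,18,.02,.05)))
chain([('fix',(574.6,-388.4,73,57)),('dn',(574.6,-388.4,-28,57))])
print(POCK['cam'])
```

```text
top cam 280 rect c 632.2 -5.7 wh [29.8 64.2] ang 81.2 mean [630.3  -5.4  38.1] zmed 38.3 z95 44.2
top lamp 254 rect c 575.3 -387.3 wh [41.1 45.5] ang 58.9 mean [ 575.1 -387.3   30. ] zmed 29.9 z95 34.8
clock 10.9 at [ 572.3 -394.9   73.1] j [ 0.62  0.7  -0.16  1.76  0.17  0.69 -0.22]
fix t [ 6.7 -1.7  0.1] twist -0.4
dn t [ 3.00e-01 -1.00e-01  1.01e+02] twist -0.0
[632.53764872  -6.09872578]
```

Call:
servo_tool([
  {"tx": 3, "ty": -1, "tz": 5, "twist": -0.4, "gripper": 75},
  {"tx": 6.7, "ty": -1.7, "tz": 15, "twist": -0.4, "gripper": 75},
  {"tx": 6.7, "ty": -1.7, "tz": 28, "twist": -0.4, "gripper": 75},
  {"tx": 6.7, "ty": -1.7, "tz": 42, "twist": -0.4, "gripper": 75},
  {"tx": 6.7, "ty": -1.7, "tz": 56, "twist": -0.4, "gripper": 75},
  {"tx": 6.7, "ty": -1.7, "tz": 69, "twist": -0.4, "gripper": 75},
  {"tx": 6.7, "ty": -1.7, "tz": 80, "twist": -0.4, "gripper": 75},
  {"tx": 6.7, "ty": -1.7, "tz": 89, "twist": -0.4, "gripper": 75},
  {"tx": 6.7, "ty": -1.7, "tz": 96, "twist": -0.4, "gripper": 75},
  {"tx": 6.7, "ty": -1.7, "tz": 101, "twist": -0.4, "gripper": 75},
  {"tx": 6.7, "ty": -1.7, "tz": 101, "twist": -0.4, "gripper": 75},
  {"tx": 6.7, "ty": -1.7, "tz": 101, "twist": -0.4, "gripper": 75},
])

```text
clock: 11.9
position: [0.5767, -0.3816, -0.0283]
orientation: [[0.539, 0.842, 0.0], [0.842, -0.539, -0.0], [-0.0, 0.0, -1.0]]
ft_force: [0.2, -0.6, 0.7]
finger_gap: 0.0752
grasp_force: 0.0
```

Call:
servo_tool([
  {"tx": 0, "ty": 0, "tz": 0, "twist": 0, "gripper": 65},
  {"tx": 0, "ty": 0, "tz": 0, "twist": 0, "gripper": 57},
  {"tx": 0, "ty": 0, "tz": 0, "twist": 0, "gripper": 50},
  {"tx": 0, "ty": 0, "tz": 0, "twist": 0, "gripper": 44},
  {"tx": 0, "ty": 0, "tz": 0, "twist": 0, "gripper": 36},
  {"tx": 0, "ty": 0, "tz": 0, "twist": 0, "gripper": 36},
  {"tx": 0, "ty": 0, "tz": 0, "twist": 0, "gripper": 36},
  {"tx": 0, "ty": 0, "tz": 0, "twist": 0, "gripper": 36},
])

```text
clock: 12.57
position: [0.5771, -0.3817, -0.0275]
orientation: [[0.539, 0.842, 0.001], [0.842, -0.539, -0.001], [-0.0, 0.001, -1.0]]
ft_force: [-0.6, 0.8, 5.7]
finger_gap: 0.0446
grasp_force: 40.1
```

Grip is about 7 mm off-centre because the last move was read before it had settled. I'll reopen, recentre and regrip.

Call:
servo_tool([
  {"tx": 0, "ty": 0, "tz": 0, "twist": 0, "gripper": 56},
  {"tx": 0, "ty": 0, "tz": 0, "twist": 0, "gripper": 60},
  {"tx": 0, "ty": 0, "tz": 0, "twist": 0, "gripper": 60},
  {"tx": -4, "ty": 0, "tz": 0, "twist": 0, "gripper": 60},
  {"tx": -7, "ty": 0, "tz": 0, "twist": 0, "gripper": 60},
  {"tx": -7, "ty": 0, "tz": 0, "twist": 0, "gripper": 60},
  {"tx": -7, "ty": 0, "tz": 0, "twist": 0, "gripper": 50},
  {"tx": -7, "ty": 0, "tz": 0, "twist": 0, "gripper": 44},
  {"tx": -7, "ty": 0, "tz": 0, "twist": 0, "gripper": 36},
  {"tx": -7, "ty": 0, "tz": 0, "twist": 0, "gripper": 36},
  {"tx": -7, "ty": 0, "tz": 0, "twist": 0, "gripper": 36},
  {"tx": -7, "ty": 0, "tz": 0, "twist": 0, "gripper": 36},
])

```text
clock: 13.57
position: [0.5728, -0.3876, -0.0281]
orientation: [[0.539, 0.842, -0.0], [0.842, -0.539, -0.0], [-0.0, 0.0, -1.0]]
ft_force: [-2.3, 0.7, 4.0]
finger_gap: 0.0449
grasp_force: 40.5
```

Call:
servo_tool([
  {"tx": 0, "ty": 0, "tz": -3, "twist": 0, "gripper": 36},
  {"tx": 0, "ty": 0, "tz": -9, "twist": 0, "gripper": 36},
  {"tx": 0, "ty": 0, "tz": -18, "twist": 0, "gripper": 36},
  {"tx": 0, "ty": 0, "tz": -29, "twist": 0, "gripper": 36},
  {"tx": 0, "ty": 0, "tz": -41, "twist": 0, "gripper": 36},
  {"tx": 0, "ty": 0, "tz": -53, "twist": 0, "gripper": 36},
  {"tx": 0, "ty": 0, "tz": -65, "twist": 0, "gripper": 36},
  {"tx": 0, "ty": 0, "tz": -77, "twist": 0, "gripper": 36},
  {"tx": 0, "ty": 0, "tz": -89, "twist": 0, "gripper": 36},
  {"tx": 0, "ty": 0, "tz": -97, "twist": 0, "gripper": 36},
  {"tx": 0, "ty": 0, "tz": -101, "twist": 0, "gripper": 36},
  {"tx": 0, "ty": 0, "tz": -101, "twist": 0, "gripper": 36},
])

```text
clock: 14.57
position: [0.5734, -0.3877, 0.0739]
orientation: [[0.539, 0.842, 0.001], [0.842, -0.539, -0.001], [-0.0, 0.002, -1.0]]
ft_force: [0.7, 1.0, -0.5]
finger_gap: 0.0447
grasp_force: 40.9
```

Run:
```python
from plan import *
cam('scene');a=cam('scene'); s=env.get_state(); P=cloud(a)*1000; f=np.array(s['position'])*1000; M=np.array(s['orientation']); print(s['grasp_force'],s['finger_gap'])
L=(P-f)@M; z=P[...,2]
q=L[(np.hypot(L[...,0],L[...,1])<40)&(z>f[2]+14)&(z<f[2]+52)&(a['range_z']>0)]
print('lo z',np.percentile(f[2]-q[:,2],2)); 
w=q[f[2]-q[:,2]<f[2]+36]; print(np.percentile(w[:,0],[1,99]),np.percentile(w[:,1],[1,99]))
q=POCK['lamp']
chain([('over',(*q,73,57)),('dn',(*q,-17.8,57)),('up',(*q,73,57)),('arm',(518.2,243.5,73,72.3)),('dn',(518.2,243.5,-26,72.3))])
```

```text
40.901620388031006 0.044652365991917575
lo z 102.57877233727562
[ 1.96497378 22.53777511] [-14.40388793  21.46916531]
clock 14.6667 at [ 572.7 -387.3   72.4] j [ 0.62  0.7  -0.17  1.77  0.17  0.69 -0.21]
over t [ 427.4 -187.8   -0.5] twist 0.4
dn t [-0.   0.1 90.8] twist 0.0
up t [ -0.   -0.1 -90.8] twist 0.0
arm t [  73.2 -198.5    0. ] twist -15.3
dn t [ 0.   0.1 99. ] twist 0.0
```

Call:
servo_tool([
  {"tx": 9, "ty": -4, "tz": 0, "twist": 0, "gripper": 36},
  {"tx": 27, "ty": -12, "tz": 0, "twist": 0, "gripper": 36},
  {"tx": 55, "ty": -24, "tz": 0, "twist": 0, "gripper": 36},
  {"tx": 90, "ty": -40, "tz": 0, "twist": 0, "gripper": 36},
  {"tx": 128, "ty": -56, "tz": 0, "twist": 0, "gripper": 36},
  {"tx": 166, "ty": -73, "tz": 0, "twist": 0, "gripper": 36},
  {"tx": 204, "ty": -90, "tz": 0, "twist": 0, "gripper": 36},
  {"tx": 242, "ty": -106, "tz": 0, "twist": 0, "gripper": 36},
  {"tx": 280, "ty": -123, "tz": 0, "twist": 0, "gripper": 36},
  {"tx": 318, "ty": -140, "tz": 0, "twist": 0, "gripper": 36},
  {"tx": 354, "ty": -156, "tz": 0, "twist": 0, "gripper": 36},
  {"tx": 385, "ty": -169, "tz": 0, "twist": 0, "gripper": 36},
])

```text
clock: 15.67
position: [0.6371, 0.0325, 0.0719]
orientation: [[0.537, 0.844, -0.001], [0.844, -0.537, 0.001], [0.0, -0.002, -1.0]]
ft_force: [1.6, 0.1, -0.5]
finger_gap: 0.0446
grasp_force: 40.9
```

Call:
servo_tool([
  {"tx": 24, "ty": -11, "tz": 0, "twist": 0, "gripper": 36},
  {"tx": 37, "ty": -16, "tz": 0, "twist": 0, "gripper": 36},
  {"tx": 42.4, "ty": -18.8, "tz": 0, "twist": 0, "gripper": 36},
  {"tx": 42.4, "ty": -18.8, "tz": 4, "twist": 0, "gripper": 36},
  {"tx": 42.4, "ty": -18.8, "tz": 14, "twist": 0, "gripper": 36},
  {"tx": 42.4, "ty": -18.8, "tz": 26, "twist": 0, "gripper": 36},
  {"tx": 42.4, "ty": -18.8, "tz": 38, "twist": 0, "gripper": 36},
  {"tx": 42.4, "ty": -18.8, "tz": 50, "twist": 0, "gripper": 36},
  {"tx": 42.4, "ty": -18.8, "tz": 58, "twist": 0, "gripper": 36},
  {"tx": 42.4, "ty": -18.8, "tz": 63, "twist": 0, "gripper": 36},
  {"tx": 42.4, "ty": -18.8, "tz": 65, "twist": 0, "gripper": 36},
  {"tx": 42.4, "ty": -18.8, "tz": 65, "twist": 0, "gripper": 36},
])

```text
clock: 16.67
position: [0.6447, 0.0738, 0.007]
orientation: [[0.539, 0.842, -0.001], [0.842, -0.539, -0.0], [-0.001, -0.001, -1.0]]
ft_force: [-0.4, 0.3, -0.7]
finger_gap: 0.0445
grasp_force: 40.9
```

Call:
servo_tool([
  {"tx": 0, "ty": 0, "tz": 4, "twist": 0, "gripper": 36},
  {"tx": 0, "ty": 0, "tz": 8, "twist": 0, "gripper": 36},
  {"tx": 0, "ty": 0, "tz": 12, "twist": 0, "gripper": 36},
  {"tx": 0, "ty": 0, "tz": 16, "twist": 0, "gripper": 36},
  {"tx": 0, "ty": 0, "tz": 19.5, "twist": 0, "gripper": 36},
  {"tx": 0, "ty": 0, "tz": 22, "twist": 0, "gripper": 36},
  {"tx": 0, "ty": 0, "tz": 23.5, "twist": 0, "gripper": 36},
  {"tx": 0, "ty": 0, "tz": 24.5, "twist": 0, "gripper": 36},
  {"tx": 0, "ty": 0, "tz": 25, "twist": 0, "gripper": 36},
  {"tx": 0, "ty": 0, "tz": 25.5, "twist": 0, "gripper": 36},
  {"tx": 0, "ty": 0, "tz": 25.5, "twist": 0, "gripper": 36},
])

```text
clock: 17.58
position: [0.645, 0.0739, -0.0178]
orientation: [[0.539, 0.842, 0.0], [0.842, -0.539, 0.0], [0.0, 0.0, -1.0]]
ft_force: [-0.4, -0.1, -0.9]
finger_gap: 0.0447
grasp_force: 40.9
```

Call:
servo_tool([
  {"tx": 0, "ty": 0, "tz": 0.5, "twist": 0, "gripper": 36},
  {"tx": 0, "ty": 0, "tz": 0.9, "twist": 0, "gripper": 36},
  {"tx": 0, "ty": 0, "tz": 0.9, "twist": 0, "gripper": 36},
  {"tx": 0, "ty": 0, "tz": 0.9, "twist": 0, "gripper": 48},
  {"tx": 0, "ty": 0, "tz": 0.9, "twist": 0, "gripper": 54},
  {"tx": 0, "ty": 0, "tz": 0.9, "twist": 0, "gripper": 60},
  {"tx": 0, "ty": 0, "tz": 0.9, "twist": 0, "gripper": 60},
  {"tx": 0, "ty": 0, "tz": -4, "twist": 0, "gripper": 60},
  {"tx": 0, "ty": 0, "tz": -14, "twist": 0, "gripper": 60},
  {"tx": 0, "ty": 0, "tz": -28, "twist": 0, "gripper": 60},
  {"tx": 0, "ty": 0, "tz": -44, "twist": 0, "gripper": 60},
  {"tx": 0, "ty": 0, "tz": -60, "twist": 0, "gripper": 60},
])

```text
clock: 18.58
position: [0.6451, 0.0739, 0.0441]
orientation: [[0.539, 0.842, 0.001], [0.842, -0.539, 0.0], [0.0, 0.0, -1.0]]
ft_force: [0.8, -0.2, 0.0]
finger_gap: 0.0603
grasp_force: 0.0
```

Call:
servo_tool([
  {"tx": 0, "ty": -8, "tz": -10, "twist": 0, "gripper": 60},
  {"tx": 5, "ty": -25, "tz": -20, "twist": -3, "gripper": 60},
  {"tx": 15, "ty": -55, "tz": -30, "twist": -7, "gripper": 60},
  {"tx": 27, "ty": -90, "tz": -31, "twist": -11, "gripper": 60},
  {"tx": 40, "ty": -125, "tz": -31, "twist": -15.3, "gripper": 60},
  {"tx": 54, "ty": -155, "tz": -31, "twist": -15.3, "gripper": 60},
  {"tx": 65, "ty": -180, "tz": -31, "twist": -15.3, "gripper": 60},
  {"tx": 73, "ty": -198.5, "tz": -31, "twist": -15.3, "gripper": 60},
  {"tx": 73, "ty": -198.5, "tz": -31, "twist": -15.3, "gripper": 60},
  {"tx": 73, "ty": -198.5, "tz": -31, "twist": -15.3, "gripper": 60},
  {"tx": 73, "ty": -198.5, "tz": -31, "twist": -15.3, "gripper": 60},
])

```text
clock: 19.5
position: [0.5164, 0.2423, 0.0735]
orientation: [[0.295, 0.955, -0.0], [0.955, -0.295, -0.0], [-0.0, 0.0, -1.0]]
ft_force: [-0.2, -0.5, 0.1]
finger_gap: 0.06
grasp_force: 0.0
```

Run:
```python
from plan import *
from m import measure
cam('scene');cam('scene')
a=cam('top','t4.png'); measure(a,'top',dict(cam=(303,225,24,.027,.06),lamp=(271,219,18,.027,.06)))
q=POCK['arm']
chain([('fix',(518.2,243.5,73,72.3)),('dn',(518.2,243.5,-26,72.3)),('up',(518.2,243.5,73,72.3)),('over',(*q,73,TH)),('dn',(*q,7,TH))])
```

```text
top cam 283 rect c 631.4 -5.7 wh [29.9 65.7] ang 80.7 mean [630.6  -5.5  37.5] zmed 37.9 z95 43.6
top lamp 258 rect c 645.8 72.8 wh [43.7 43.3] ang 0.4 mean [645.1  72.7  39.2] zmed 39.2 z95 44.4
clock 19.65 at [517.4 241.3  73.3] j [-0.44  0.59 -0.14  2.05  0.16  0.51 -1.  ]
fix t [2.3 0.1 0.3] twist 0.3
dn t [ 0.1  0.  99. ] twist 0.0
up t [ -0.1   0.  -99. ] twist 0.0
over t [-140.3   62.8    0. ] twist 81.0
dn t [ 0.  0. 66.] twist 0.0
```

Call:
servo_tool([
  {"tx": 1, "ty": 0, "tz": 5, "twist": 0.3, "gripper": 60},
  {"tx": 2, "ty": 0, "tz": 15, "twist": 0.3, "gripper": 60},
  {"tx": 2, "ty": 0, "tz": 28, "twist": 0.3, "gripper": 60},
  {"tx": 2, "ty": 0, "tz": 42, "twist": 0.3, "gripper": 60},
  {"tx": 2, "ty": 0, "tz": 56, "twist": 0.3, "gripper": 60},
  {"tx": 2, "ty": 0, "tz": 69, "twist": 0.3, "gripper": 60},
  {"tx": 2, "ty": 0, "tz": 80, "twist": 0.3, "gripper": 60},
  {"tx": 2, "ty": 0, "tz": 88, "twist": 0.3, "gripper": 60},
  {"tx": 2, "ty": 0, "tz": 95, "twist": 0.3, "gripper": 60},
  {"tx": 2, "ty": 0, "tz": 99, "twist": 0.3, "gripper": 60},
  {"tx": 2, "ty": 0, "tz": 99, "twist": 0.3, "gripper": 60},
  {"tx": 2, "ty": 0, "tz": 99, "twist": 0.3, "gripper": 60},
])

```text
clock: 20.65
position: [0.5177, 0.2443, -0.0258]
orientation: [[0.302, 0.953, -0.0], [0.953, -0.302, -0.0], [-0.0, -0.0, -1.0]]
ft_force: [-0.4, 0.0, 0.1]
finger_gap: 0.0598
grasp_force: 0.0
```

Call:
servo_tool([
  {"tx": 0, "ty": 0, "tz": 0, "twist": 0, "gripper": 48},
  {"tx": 0, "ty": 0, "tz": 0, "twist": 0, "gripper": 38},
  {"tx": 0, "ty": 0, "tz": 0, "twist": 0, "gripper": 28},
  {"tx": 0, "ty": 0, "tz": 0, "twist": 0, "gripper": 20},
  {"tx": 0, "ty": 0, "tz": 0, "twist": 0, "gripper": 12},
  {"tx": 0, "ty": 0, "tz": 0, "twist": 0, "gripper": 10},
  {"tx": 0, "ty": 0, "tz": 0, "twist": 0, "gripper": 10},
  {"tx": 0, "ty": 0, "tz": 0, "twist": 0, "gripper": 10},
  {"tx": 0, "ty": 0, "tz": 0, "twist": 0, "gripper": 10},
])

```text
clock: 21.4
position: [0.5179, 0.2443, -0.0253]
orientation: [[0.302, 0.953, 0.001], [0.953, -0.302, 0.0], [0.001, 0.001, -1.0]]
ft_force: [-1.4, -0.9, 6.4]
finger_gap: 0.0188
grasp_force: 39.5
```

Gripped. Next: lift, then carry and turn.

Call:
servo_tool([
  {"tx": 0, "ty": 0, "tz": -3, "twist": 0, "gripper": 10},
  {"tx": 0, "ty": 0, "tz": -9, "twist": 0, "gripper": 10},
  {"tx": 0, "ty": 0, "tz": -18, "twist": 0, "gripper": 10},
  {"tx": 0, "ty": 0, "tz": -29, "twist": 0, "gripper": 10},
  {"tx": 0, "ty": 0, "tz": -41, "twist": 0, "gripper": 10},
  {"tx": 0, "ty": 0, "tz": -53, "twist": 0, "gripper": 10},
  {"tx": 0, "ty": 0, "tz": -65, "twist": 0, "gripper": 10},
  {"tx": 0, "ty": 0, "tz": -77, "twist": 0, "gripper": 10},
  {"tx": 0, "ty": 0, "tz": -88, "twist": 0, "gripper": 10},
  {"tx": 0, "ty": 0, "tz": -95, "twist": 0, "gripper": 10},
  {"tx": 0, "ty": 0, "tz": -99, "twist": 0, "gripper": 10},
  {"tx": 0, "ty": 0, "tz": -99, "twist": 0, "gripper": 10},
])

```text
clock: 22.4
position: [0.5181, 0.2444, 0.0742]
orientation: [[0.303, 0.953, 0.001], [0.953, -0.303, 0.001], [0.001, 0.001, -1.0]]
ft_force: [0.2, 0.2, -0.8]
finger_gap: 0.0193
grasp_force: 39.1
```

Call:
servo_tool([
  {"tx": -3, "ty": 1, "tz": 0, "twist": 4, "gripper": 10},
  {"tx": -12, "ty": 5, "tz": 0, "twist": 11, "gripper": 10},
  {"tx": -25, "ty": 11, "tz": 0, "twist": 18, "gripper": 10},
  {"tx": -40, "ty": 18, "tz": 0, "twist": 25, "gripper": 10},
  {"tx": -56, "ty": 25, "tz": 0, "twist": 32, "gripper": 10},
  {"tx": -72, "ty": 32, "tz": 0, "twist": 39, "gripper": 10},
  {"tx": -88, "ty": 39, "tz": 0, "twist": 46, "gripper": 10},
  {"tx": -103, "ty": 46, "tz": 0, "twist": 53, "gripper": 10},
  {"tx": -117, "ty": 52, "tz": 0, "twist": 60, "gripper": 10},
  {"tx": -129, "ty": 58, "tz": 0, "twist": 67, "gripper": 10},
  {"tx": -138, "ty": 62, "tz": 0, "twist": 74, "gripper": 10},
  {"tx": -140.3, "ty": 62.8, "tz": 0, "twist": 81, "gripper": 10},
])

```text
clock: 23.4
position: [0.535, 0.0892, 0.0727]
orientation: [[0.987, -0.158, -0.001], [-0.158, -0.987, -0.001], [-0.001, 0.001, -1.0]]
ft_force: [0.2, 0.5, -1.2]
finger_gap: 0.019
grasp_force: 39.0
```

Run:
```python
from plan import *
for _ in range(4): a=cam('scene')
s=env.get_state(); P=cloud(a)*1000; f=np.array(s['position'])*1000; M=np.array(s['orientation']); print(s['grasp_force'],s['finger_gap'])
L=(P-f)@M; z=P[...,2]
q=L[(np.abs(L[...,0])<60)&(np.abs(L[...,1])<25)&(z>f[2]+20)&(z<f[2]+60)&(a['range_z']>0)]
for zz in range(22,60,4):
    w=q[np.abs(-q[:,2]-zz)<2]
    print(zz,len(w),np.histogram(w[:,0],bins=np.arange(-60,61,8))[0], np.median(w[:,1][w[:,0]<-25]),np.median(w[:,1][w[:,0]>25]))
q=POCK['arm']
chain([('fix',(*q,73,TH)),('dn',(*q,-15.5,TH))])
```

```text
39.06174838542938 0.018850104795211882
22 0 [0 0 0 0 0 0 0 0 0 0 0 0 0 0 0] nan nan
26 5 [0 0 0 0 0 0 0 1 1 0 0 0 3 0 0] nan -2.324450015947967
30 18 [ 0  0  0  0  0  0  0  0  4  2  0  2 10  0  0] nan 3.676390782429097
34 21 [ 0  0  0  0  0  0  0  0  5  4  0  2 10  0  0] nan 4.130990009236927
38 37 [ 0  0  0  1  0  0  0  1  7  9  0  2 17  0  0] -6.390649577820391 2.808009701096209
42 48 [ 0  0  0  1  3  0  0  0 17 13  1  2 11  0  0] -3.2645055456108225 1.4043309142018
46 116 [ 0  0  6 14  5  0  0  0 23 10 11 28 19  0  0] -3.3144548496309874 0.8750541735100216
50 41 [ 0  0  0  1  2  0  0  0 27  9  0  0  2  0  0] 0.18763983875055665 1.674686096001901
54 119 [ 0  0  0  0  0  2 23 30 53 11  0  0  0  0  0] nan nan
58 33 [ 0  0  0  0  0  0  2  7 24  0  0  0  0  0  0] nan nan
clock 23.6 at [534.8  91.9  72.7] j [-0.42  0.57  0.22  2.13 -0.26  0.46 -1.72]
fix t [ 0.9  1.1 -0.3] twist 0.4
dn t [ 0.  -0.  88.5] twist -0.0
  return _methods._mean(a, axis=axis, dtype=dtype,
  ret = ret.dtype.type(ret / rcount)
```

Call:
servo_tool([
  {"tx": 0.9, "ty": 1.1, "tz": 3, "twist": 0.4, "gripper": 10},
  {"tx": 0.9, "ty": 1.1, "tz": 12, "twist": 0.4, "gripper": 10},
  {"tx": 0.9, "ty": 1.1, "tz": 24, "twist": 0.4, "gripper": 10},
  {"tx": 0.9, "ty": 1.1, "tz": 36, "twist": 0.4, "gripper": 10},
  {"tx": 0.9, "ty": 1.1, "tz": 47, "twist": 0.4, "gripper": 10},
  {"tx": 0.9, "ty": 1.1, "tz": 56, "twist": 0.4, "gripper": 10},
  {"tx": 0.9, "ty": 1.1, "tz": 62, "twist": 0.4, "gripper": 10},
  {"tx": 0.9, "ty": 1.1, "tz": 65, "twist": 0.4, "gripper": 10},
  {"tx": 0.9, "ty": 1.1, "tz": 65, "twist": 0.4, "gripper": 10},
  {"tx": 0.9, "ty": 1.1, "tz": 65, "twist": 0.4, "gripper": 10},
])

```text
clock: 24.43
position: [0.5359, 0.0902, 0.0082]
orientation: [[0.988, -0.156, -0.0], [-0.156, -0.988, -0.0], [-0.0, 0.0, -1.0]]
ft_force: [0.4, -0.1, -0.9]
finger_gap: 0.0188
grasp_force: 39.1
```

Call:
servo_tool([
  {"tx": 0, "ty": 0, "tz": 4, "twist": 0, "gripper": 10},
  {"tx": 0, "ty": 0, "tz": 8, "twist": 0, "gripper": 10},
  {"tx": 0, "ty": 0, "tz": 12, "twist": 0, "gripper": 10},
  {"tx": 0, "ty": 0, "tz": 15, "twist": 0, "gripper": 10},
  {"tx": 0, "ty": 0, "tz": 18, "twist": 0, "gripper": 10},
  {"tx": 0, "ty": 0, "tz": 20, "twist": 0, "gripper": 10},
  {"tx": 0, "ty": 0, "tz": 21.5, "twist": 0, "gripper": 10},
  {"tx": 0, "ty": 0, "tz": 22.5, "twist": 0, "gripper": 10},
  {"tx": 0, "ty": 0, "tz": 23, "twist": 0, "gripper": 10},
  {"tx": 0, "ty": 0, "tz": 23, "twist": 0, "gripper": 10},
  {"tx": 0, "ty": 0, "tz": 23, "twist": 0, "gripper": 10},
])

```text
clock: 25.35
position: [0.5359, 0.0903, -0.0148]
orientation: [[0.988, -0.156, 0.0], [-0.156, -0.988, -0.0], [0.0, 0.0, -1.0]]
ft_force: [0.6, -0.1, -0.4]
finger_gap: 0.0195
grasp_force: 39.1
```

Call:
servo_tool([
  {"tx": 0, "ty": 0, "tz": 0.6, "twist": 0, "gripper": 10},
  {"tx": 0, "ty": 0, "tz": 1.2, "twist": 0, "gripper": 10},
  {"tx": 0, "ty": 0, "tz": 1.2, "twist": 0, "gripper": 10},
  {"tx": 0, "ty": 0, "tz": 1.2, "twist": 0, "gripper": 22},
  {"tx": 0, "ty": 0, "tz": 1.2, "twist": 0, "gripper": 30},
  {"tx": 0, "ty": 0, "tz": 1.2, "twist": 0, "gripper": 38},
  {"tx": 0, "ty": 0, "tz": 1.2, "twist": 0, "gripper": 42},
  {"tx": 0, "ty": 0, "tz": -4, "twist": 0, "gripper": 42},
  {"tx": 0, "ty": 0, "tz": -15, "twist": 0, "gripper": 42},
  {"tx": 0, "ty": 0, "tz": -35, "twist": 0, "gripper": 42},
  {"tx": 0, "ty": 0, "tz": -60, "twist": 0, "gripper": 42},
  {"tx": 0, "ty": 0, "tz": -88, "twist": 0, "gripper": 42},
])

```text
clock: 26.35
position: [0.5352, 0.0901, 0.0744]
orientation: [[0.988, -0.157, -0.001], [-0.157, -0.988, -0.0], [-0.001, 0.0, -1.0]]
ft_force: [1.0, 0.4, -0.1]
finger_gap: 0.0421
grasp_force: 0.0
```

Run:
```python
from plan import *
for _ in range(4): a=cam('scene')
chain([('mir',(389.5,273.2,73,118.8))])
```

```text
clock 26.55 at [536.4  90.6  74.6] j [-0.42  0.57  0.22  2.13 -0.27  0.47 -1.73]
mir t [-173.6 -157.4    1.4] twist -127.8
```

Call:
servo_tool([
  {"tx": -8, "ty": -7, "tz": 0, "twist": -4, "gripper": 75},
  {"tx": -26, "ty": -24, "tz": 0, "twist": -10, "gripper": 75},
  {"tx": -52, "ty": -47, "tz": 0, "twist": -16, "gripper": 75},
  {"tx": -80, "ty": -72, "tz": 0, "twist": -22, "gripper": 75},
  {"tx": -108, "ty": -98, "tz": 0, "twist": -28, "gripper": 75},
  {"tx": -134, "ty": -122, "tz": 0, "twist": -33, "gripper": 75},
  {"tx": -155, "ty": -141, "tz": 1, "twist": -37.8, "gripper": 75},
  {"tx": -168, "ty": -152, "tz": 1, "twist": -37.8, "gripper": 75},
  {"tx": -173.6, "ty": -157.4, "tz": 1.4, "twist": -37.8, "gripper": 75},
  {"tx": -173.6, "ty": -157.4, "tz": 1.4, "twist": -37.8, "gripper": 75},
  {"tx": -173.6, "ty": -157.4, "tz": 1.4, "twist": -37.8, "gripper": 75},
  {"tx": -173.6, "ty": -157.4, "tz": 1.4, "twist": -37.8, "gripper": 75},
])

```text
clock: 27.55
position: [0.3898, 0.2716, 0.0716]
orientation: [[0.877, 0.48, 0.0], [0.48, -0.877, -0.001], [-0.0, 0.001, -1.0]]
ft_force: [0.5, -1.2, 0.1]
finger_gap: 0.0749
grasp_force: 0.0
```

Run:
```python
from plan import *
from m import measure
for _ in range(2): cam('scene')
a=cam('top','t5.png'); measure(a,'top',dict(arm=(264,263,28,.022,.06),armk=(264,263,28,.032,.06),cam=(303,225,24,.027,.06),lamp=(271,219,18,.027,.06),mirror=(190,318,18,.018,.05)))
print(POCK)
chain([('fix',(389.5,273.2,73,28.8)),('dn',(389.5,273.2,-28.5,28.8)),('up',(389.5,273.2,73,28.8)),('over',(*POCK['mirror'],73,TH))])
```

```text
top arm 189 rect c 537.0 90.2 wh [20.1 84.2] ang 78.3 mean [537.1  90.2  32. ] zmed 31.5 z95 40.9
top armk 74 rect c 537.0 90.0 wh [20.2 25.8] ang 80.2 mean [537.9  90.2  37.5] zmed 36.8 z95 43.1
top cam 285 rect c 631.4 -5.5 wh [29.9 65.3] ang 81.6 mean [630.6  -5.5  37.7] zmed 38.1 z95 43.5
top lamp 260 rect c 645.2 72.7 wh [45.1 43.5] ang 4.3 mean [645.   72.6  39.5] zmed 39.7 z95 44.6
top mirror 85 rect c 376.4 262.3 wh [15.9 42.8] ang 27.7 mean [376.5 258.6  25.8] zmed 25.5 z95 31.0
{'cam': array([632.53764872,  -6.09872578]), 'lamp': array([644.78977516,  73.96927906]), 'arm': array([535.46235128,  90.69872578]), 'mirror': array([523.21022484,  10.63072094])}
clock 27.7 at [389.8 271.8  71.7] j [-0.79  0.51  0.09  2.27 -0.12  0.36 -1.67]
fix t [ 0.4 -1.3 -1.3] twist -0.1
dn t [-0.000e+00 -1.000e-01  1.015e+02] twist -0.0
up t [-0.000e+00  1.000e-01 -1.015e+02] twist -0.0
over t [-9.200e+00  2.945e+02  1.000e-01] twist 37.5
```

All three parts are seated well. Now the mirror.

Call:
servo_tool([
  {"tx": 0.4, "ty": -1.3, "tz": 4, "twist": 0, "gripper": 75},
  {"tx": 0.4, "ty": -1.3, "tz": 14, "twist": 0, "gripper": 75},
  {"tx": 0.4, "ty": -1.3, "tz": 27, "twist": 0, "gripper": 75},
  {"tx": 0.4, "ty": -1.3, "tz": 41, "twist": 0, "gripper": 75},
  {"tx": 0.4, "ty": -1.3, "tz": 55, "twist": 0, "gripper": 75},
  {"tx": 0.4, "ty": -1.3, "tz": 68, "twist": 0, "gripper": 75},
  {"tx": 0.4, "ty": -1.3, "tz": 80, "twist": 0, "gripper": 75},
  {"tx": 0.4, "ty": -1.3, "tz": 89, "twist": 0, "gripper": 75},
  {"tx": 0.4, "ty": -1.3, "tz": 96, "twist": 0, "gripper": 75},
  {"tx": 0.4, "ty": -1.3, "tz": 100, "twist": 0, "gripper": 75},
  {"tx": 0.4, "ty": -1.3, "tz": 100, "twist": 0, "gripper": 75},
  {"tx": 0.4, "ty": -1.3, "tz": 100, "twist": 0, "gripper": 75},
])

```text
clock: 28.7
position: [0.3887, 0.2742, -0.0282]
orientation: [[0.876, 0.482, -0.0], [0.482, -0.876, -0.0], [-0.0, 0.0, -1.0]]
ft_force: [-0.2, -0.6, -0.8]
finger_gap: 0.0754
grasp_force: 0.0
```

Call:
servo_tool([
  {"tx": 0, "ty": 0, "tz": 0, "twist": 0, "gripper": 66},
  {"tx": 0, "ty": 0, "tz": 0, "twist": 0, "gripper": 60},
  {"tx": 0, "ty": 0, "tz": 0, "twist": 0, "gripper": 54},
  {"tx": 0, "ty": 0, "tz": 0, "twist": 0, "gripper": 48},
  {"tx": 0, "ty": 0, "tz": 0, "twist": 0, "gripper": 40},
  {"tx": 0, "ty": 0, "tz": 0, "twist": 0, "gripper": 40},
  {"tx": 0, "ty": 0, "tz": 0, "twist": 0, "gripper": 40},
  {"tx": 0, "ty": 0, "tz": 0, "twist": 0, "gripper": 40},
  {"tx": 0, "ty": 0, "tz": 0, "twist": 0, "gripper": 40},
])

```text
clock: 29.45
position: [0.3889, 0.2744, -0.0276]
orientation: [[0.876, 0.482, 0.001], [0.482, -0.876, 0.001], [0.001, -0.0, -1.0]]
ft_force: [-0.4, -0.4, 6.4]
finger_gap: 0.0489
grasp_force: 40.9
```

Call:
servo_tool([
  {"tx": 0, "ty": 0, "tz": -3, "twist": 0, "gripper": 40},
  {"tx": 0, "ty": 0, "tz": -9, "twist": 0, "gripper": 40},
  {"tx": 0, "ty": 0, "tz": -18, "twist": 0, "gripper": 40},
  {"tx": 0, "ty": 0, "tz": -29, "twist": 0, "gripper": 40},
  {"tx": 0, "ty": 0, "tz": -41, "twist": 0, "gripper": 40},
  {"tx": 0, "ty": 0, "tz": -53, "twist": 0, "gripper": 40},
  {"tx": 0, "ty": 0, "tz": -65, "twist": 0, "gripper": 40},
  {"tx": 0, "ty": 0, "tz": -77, "twist": 0, "gripper": 40},
  {"tx": 0, "ty": 0, "tz": -88, "twist": 0, "gripper": 40},
  {"tx": 0, "ty": 0, "tz": -96, "twist": 0, "gripper": 40},
  {"tx": 0, "ty": 0, "tz": -101, "twist": 0, "gripper": 40},
  {"tx": 0, "ty": 0, "tz": -101, "twist": 0, "gripper": 40},
])

```text
clock: 30.45
position: [0.3891, 0.2746, 0.074]
orientation: [[0.876, 0.482, 0.001], [0.482, -0.876, 0.001], [0.002, -0.0, -1.0]]
ft_force: [-0.1, 0.5, -0.3]
finger_gap: 0.049
grasp_force: 42.0
```

Call:
servo_tool([
  {"tx": 0, "ty": 8, "tz": 0, "twist": 3, "gripper": 40},
  {"tx": -1, "ty": 25, "tz": 0, "twist": 7, "gripper": 40},
  {"tx": -2, "ty": 50, "tz": 0, "twist": 11, "gripper": 40},
  {"tx": -3, "ty": 80, "tz": 0, "twist": 15, "gripper": 40},
  {"tx": -4, "ty": 112, "tz": 0, "twist": 19, "gripper": 40},
  {"tx": -5, "ty": 145, "tz": 0, "twist": 23, "gripper": 40},
  {"tx": -6, "ty": 178, "tz": 0, "twist": 27, "gripper": 40},
  {"tx": -7, "ty": 210, "tz": 0, "twist": 31, "gripper": 40},
  {"tx": -8, "ty": 240, "tz": 0, "twist": 34, "gripper": 40},
  {"tx": -9, "ty": 266, "tz": 0, "twist": 37, "gripper": 40},
  {"tx": -9, "ty": 285, "tz": 0, "twist": 37.5, "gripper": 40},
  {"tx": -9.2, "ty": 294.5, "tz": 0, "twist": 37.5, "gripper": 40},
])

```text
clock: 31.45
position: [0.5232, 0.0082, 0.0721]
orientation: [[0.988, -0.157, -0.0], [-0.157, -0.988, -0.001], [-0.0, 0.001, -1.0]]
ft_force: [0.3, -0.1, -0.0]
finger_gap: 0.0491
grasp_force: 42.0
```

Run:
```python
from plan import *
for _ in range(4): a=cam('scene')
s=env.get_state(); P=cloud(a)*1000; f=np.array(s['position'])*1000; M=np.array(s['orientation']); print(s['grasp_force'],s['finger_gap'])
L=(P-f)@M; z=P[...,2]
q=L[(np.abs(L[...,0])<60)&(np.abs(L[...,1])<24)&(z>f[2]+15)&(z<f[2]+50)&(a['range_z']>0)]
for zz in range(24,60,4):
    w=q[np.abs(-q[:,2]-zz)<2]
    print(zz,len(w),np.histogram(w[:,0],bins=np.arange(-60,61,8))[0])
chain([('fix',(*POCK['mirror'],73,TH)),('dn',(*POCK['mirror'],-18.,TH))])
```

```text
42.0250278711319 0.04936834683686589
24 0 [0 0 0 0 0 0 0 0 0 0 0 0 0 0 0]
28 9 [0 0 0 0 0 0 0 0 0 0 9 0 0 0 0]
32 34 [ 0  0  0  0  0  0  0  0  0  0 34  0  0  0  0]
36 40 [ 0  0  0  0  0  0  0  0  0  0 40  0  0  0  0]
40 39 [ 0  0  0  0  0  0  0  0  0  0 39  0  0  0  0]
44 37 [ 0  0  0  0  0  0  0  0  0  0 37  0  0  0  0]
48 36 [ 0  0  0  0  0  0  0  0  0  0 36  0  0  0  0]
52 0 [0 0 0 0 0 0 0 0 0 0 0 0 0 0 0]
56 0 [0 0 0 0 0 0 0 0 0 0 0 0 0 0 0]
clock 31.65 at [521.6  12.5  72.2] j [-0.27  0.55  0.2   2.18 -0.25  0.43 -1.6 ]
fix t [ 1.9  1.6 -0.8] twist 0.0
dn t [ 0.1 -0.  91. ] twist 0.0
```

Call:
servo_tool([
  {"tx": 1.5, "ty": 1.5, "tz": 3, "twist": 0, "gripper": 40},
  {"tx": 1.5, "ty": 1.5, "tz": 12, "twist": 0, "gripper": 40},
  {"tx": 1.5, "ty": 1.5, "tz": 24, "twist": 0, "gripper": 40},
  {"tx": 1.5, "ty": 1.5, "tz": 36, "twist": 0, "gripper": 40},
  {"tx": 1.5, "ty": 1.5, "tz": 47, "twist": 0, "gripper": 40},
  {"tx": 1.5, "ty": 1.5, "tz": 56, "twist": 0, "gripper": 40},
  {"tx": 1.5, "ty": 1.5, "tz": 62, "twist": 0, "gripper": 40},
  {"tx": 1.5, "ty": 1.5, "tz": 65, "twist": 0, "gripper": 40},
  {"tx": 1.5, "ty": 1.5, "tz": 65, "twist": 0, "gripper": 40},
  {"tx": 1.5, "ty": 1.5, "tz": 65, "twist": 0, "gripper": 40},
])

```text
clock: 32.48
position: [0.5238, 0.01, 0.0078]
orientation: [[0.988, -0.151, -0.0], [-0.151, -0.988, -0.0], [-0.0, 0.0, -1.0]]
ft_force: [-0.2, 0.8, -1.0]
finger_gap: 0.049
grasp_force: 42.0
```

Call:
servo_tool([
  {"tx": 0, "ty": 0, "tz": 4, "twist": 0, "gripper": 40},
  {"tx": 0, "ty": 0, "tz": 8, "twist": 0, "gripper": 40},
  {"tx": 0, "ty": 0, "tz": 12, "twist": 0, "gripper": 40},
  {"tx": 0, "ty": 0, "tz": 16, "twist": 0, "gripper": 40},
  {"tx": 0, "ty": 0, "tz": 19, "twist": 0, "gripper": 40},
  {"tx": 0, "ty": 0, "tz": 21, "twist": 0, "gripper": 40},
  {"tx": 0, "ty": 0, "tz": 22.5, "twist": 0, "gripper": 40},
  {"tx": 0, "ty": 0, "tz": 23.5, "twist": 0, "gripper": 40},
  {"tx": 0, "ty": 0, "tz": 24, "twist": 0, "gripper": 40},
  {"tx": 0, "ty": 0, "tz": 24, "twist": 0, "gripper": 40},
  {"tx": 0, "ty": 0, "tz": 24, "twist": 0, "gripper": 40},
])

```text
clock: 33.4
position: [0.5238, 0.01, -0.0162]
orientation: [[0.989, -0.151, 0.0], [-0.151, -0.989, -0.0], [0.0, 0.0, -1.0]]
ft_force: [1.3, -0.4, -1.3]
finger_gap: 0.049
grasp_force: 42.0
```

Call:
servo_tool([
  {"tx": 0, "ty": 0, "tz": 0.8, "twist": 0, "gripper": 40},
  {"tx": 0, "ty": 0, "tz": 1.6, "twist": 0, "gripper": 40},
  {"tx": 0, "ty": 0, "tz": 2.1, "twist": 0, "gripper": 40},
  {"tx": 0, "ty": 0, "tz": 2.1, "twist": 0, "gripper": 40},
  {"tx": 0, "ty": 0, "tz": 2.1, "twist": 0, "gripper": 52},
  {"tx": 0, "ty": 0, "tz": 2.1, "twist": 0, "gripper": 58},
  {"tx": 0, "ty": 0, "tz": 2.1, "twist": 0, "gripper": 62},
  {"tx": 0, "ty": 0, "tz": 2.1, "twist": 0, "gripper": 62},
  {"tx": 0, "ty": 0, "tz": -4, "twist": 0, "gripper": 62},
  {"tx": 0, "ty": 0, "tz": -15, "twist": 0, "gripper": 62},
  {"tx": 0, "ty": 0, "tz": -35, "twist": 0, "gripper": 62},
  {"tx": 0, "ty": 0, "tz": -60, "twist": 0, "gripper": 62},
])

```text
clock: 34.4
position: [0.5229, 0.0099, 0.0443]
orientation: [[0.988, -0.151, -0.002], [-0.151, -0.988, -0.0], [-0.002, 0.0, -1.0]]
ft_force: [0.4, -0.5, 0.6]
finger_gap: 0.0618
grasp_force: 0.0
```

Call:
servo_tool([
  {"tx": -10, "ty": 10, "tz": -20, "twist": 0, "gripper": 62},
  {"tx": -20, "ty": 35, "tz": -45, "twist": 0, "gripper": 62},
  {"tx": -30, "ty": 65, "tz": -70, "twist": 0, "gripper": 62},
  {"tx": -40, "ty": 95, "tz": -90, "twist": 0, "gripper": 62},
  {"tx": -40, "ty": 125, "tz": -90, "twist": 0, "gripper": 62},
  {"tx": -40, "ty": 155, "tz": -90, "twist": 0, "gripper": 62},
  {"tx": -40, "ty": 170, "tz": -90, "twist": 0, "gripper": 62},
  {"tx": -40, "ty": 180, "tz": -90, "twist": 0, "gripper": 62},
  {"tx": -40, "ty": 180, "tz": -90, "twist": 0, "gripper": 62},
  {"tx": -40, "ty": 180, "tz": -90, "twist": 0, "gripper": 62},
])

```text
clock: 35.23
position: [0.457, -0.1614, 0.1341]
orientation: [[0.988, -0.152, 0.0], [-0.152, -0.988, 0.0], [0.0, -0.0, -1.0]]
ft_force: [0.8, -0.1, 0.5]
finger_gap: 0.0621
grasp_force: 0.0
```

Run:
```python
from plan import *
from m import measure
for _ in range(4): cam('scene')
a=cam('top'); measure(a,'top',dict(mirror=(295,267,20,.027,.06),arm=(264,263,28,.022,.06),cam=(303,225,24,.027,.06),lamp=(271,219,18,.027,.06),green=(204,220,18,.018,.05),grey=(392,272,20,.012,.05)))
print(POCK)
i=a['frame'][180:340,170:430,::-1]; cv2.imwrite('pics/end.png',cv2.resize(i,(780,480),interpolation=3))
```

```text
top mirror 386 rect c 524.2 10.3 wh [49.6 49.7] ang 81.8 mean [524.   10.3  35.4] zmed 35.2 z95 40.5
top arm 189 rect c 537.0 90.1 wh [20.  84.7] ang 81.5 mean [537.4  89.8  32.1] zmed 32.1 z95 40.3
top cam 286 rect c 632.4 -5.8 wh [30.  64.2] ang 80.9 mean [630.8  -5.6  37.3] zmed 38.0 z95 43.4
top lamp 259 rect c 645.2 72.7 wh [45.1 43.3] ang 1.2 mean [645.2  72.7  39.1] zmed 38.8 z95 44.9
top green 387 rect c 638.4 246.3 wh [51.  49.9] ang 30.9 mean [638.  246.   26.5] zmed 26.7 z95 31.2
top grey 176 rect c 521.7 -248.1 wh [29.6 50. ] ang 19.6 mean [ 523.7 -249.3   27.4] zmed 27.9 z95 33.6
{'cam': array([632.53764872,  -6.09872578]), 'lamp': array([644.78977516,  73.96927906]), 'arm': array([535.46235128,  90.69872578]), 'mirror': array([523.21022484,  10.63072094])}
```

View pics/end.png

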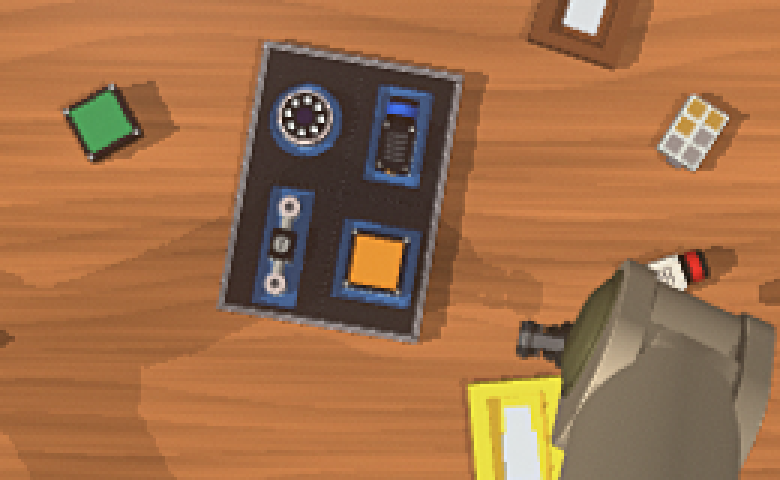

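All four parts are seated within 2 mm of their pocket centres: lamp (303,117), camera (398,135), arm (283,245), mirror (377,263). The green filter has not moved. The grey camera is partly hidden behind the arm, which never touched it. Handing in.

```bash
python3 -c "
from cell import env
print(env.sign_off())"
```

```text
the job is handed in; nothing more can be done
None
```

The job is handed in at about 35 s of the 102 s: camera, lamp, mirror and jointed arm each measured upright, on the floor and within 2 mm of the centre of their own cut-outs. The green filter had not moved; the light-grey camera was partly hidden behind the arm in the last view, but nothing came near it. The hand-in call gave no verdict.

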